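# Pack the ordered colour and put the rest by its sample

## Robot

A 6-joint arm with a two-finger parallel gripper is mounted at the origin on the work surface. World frame = base frame: x ahead of the robot, y to its left, z up, the work surface at z = 0. Lengths are in m, angles in rad, forces in N, time in s.
With the tool pointing down it reaches from about 0.35 to 0.775 m from the base axis. Payload 7.3 kg.
Tool frame: the origin (TCP) lies midway between the tips of the shut fingers; the grasp point (between the pads) lies 19 mm behind it (tcp_to_grasp is the distance from the TCP to the grasp point, in m); z points along the fingers, y is the line along which they close (so a half turn about z gives the same grasp; the last joint's range is limited). The gripper opens to 92 mm and grips with 3 to 60 N. Pads are 19 mm wide; open, the fingers measure 130 mm over their backs; the gripper's body (75 mm by 190 mm) begins 47 mm behind the grasp point.
Start: joints at [1.078, 0.342, 1.524, -0, 1.275, -0.146], TCP at [0.178, 0.494, 0.187] pointing down, gripper open.
Joint ranges: [-2.53, 2.53], [-0.77, 2.02], [0.04, 2.7], [-1, 4.14], [0.28, 2.66], [-3.11, 3.11]. Speed limits (rad/s): [2.57, 2.57, 3.14, 3.14, 3.14, 3.14].

## Interface

Orientations are given as [roll, pitch, yaw] about the fixed x, y, z axes, in that order (R = Rz(yaw) Ry(pitch) Rx(roll)).
In Python, from cell import observe, read_camera, calibration, hand_in, tcp_to_grasp gives the robot as it stands.
- The arm moves only by the tool send_rows, never from a script. Its argument "targets" is a list of rows, each a list of 5 numbers: the opening, from 0 (shut) to 1 (fully open), then the shift along the world's x, y, z in m, then the turn about the world's z in rad. A call has 1 to 5 rows; each row shifts and turns the commanded pose from where the row before left it; what a row does not reach is not made up. A row lasts 1/10 s, in which the tool goes at most 50 mm and 8.59 degrees, less where a joint would pass 70% of its speed; a pose out of reach is approached as far as the arm can. A call is refused whole if a number of a shift passes 0.05 or a number of a turn 0.15, either way. A call with a gripper value outside its range is refused whole. The fingers move at their own pace and stop on an object; "grip_force" is the grip in N (left out, the last holds). Time passes only in rows, so rows that do not move let the fingers close. It gives the time, the measured TCP pose, the force, the opening and the grip force at its end, in the units of the state.
- observe(): the state, without advancing time (a new reading comes with each control period).
- read_camera(name): name is "scene" or "top" or "wrist"; returns (picture, depth): 420x560x3 uint8, red, green, blue; 420x560 float32, m along the optical axis (not along the pixel's ray), 0 where there is no reading.
- calibration(name): a dict with "intrinsics" (3x3 intrinsics, pixels), "world_to_cam" (4x4, takes a point from world to camera coordinates); the wrist camera has in their place "hand_eye" (4x4, takes a point from camera to tool coordinates, whose origin is the TCP and whose axes are the flange's). Camera axes: x right, y up, looking along -z (the intrinsics and any distortion apply to the point x, -y, -z); pixel columns grow to the right and rows downward; lengths in m; the calibration is good to about 2 mm. A picture is of the moment at which its call begins: read the wrist's pose just before it. calibration takes no time and is no camera call.
- hand_in(): hands the job in; it is judged then, once.
The state is a dict: "time": time; "qpos": joint angles; "qvel": joint speeds; "joint_efforts": joint torques, N m; "tool_pos": TCP position; "tool_rot": TCP orientation; "contact_force": force on the tool from outside, world axes, zero at the start; "torque": the same for the moment, N m; "opening": finger opening in m; "grip_force": force on a finger pad.
Only numpy, scipy, OpenCV 4.12 (cv2) and the standard library are available. Lean on these libraries where they do the work, as an engineer would, in place of code of your own. Each camera call takes 0.05 s, during which the arm holds its last target. There are 200 camera calls.

## Task

The beaded sample stand on the yellow mat shows the colour of today's order. Lay every gift box of that colour flat in the packing rack, and then press the red lever down until its catch holds it, so that the keeper bar stays down over them; when it is down, stand the green ready marker upright on the bench directly in front of the middle of the rack, on the robot's side, a few centimetres from its front edge. Set every box of the other colour flat on the bench in one straight row directly to the left (as the robot sees it) of that colour's own sample stand, square with the stand and within 30 cm of it, and leave the glue, mug and tape where they are.

Things in the scene. Friction and masses are not known exactly. Their poses are not given: they have to be found in the camera images.
- box_t1: small turquoise gift box, 40 mm (its x) by 60 mm (its y) by 30 mm high, 60 g, with a white band and a dark coin on its lid; origin at the centre of its underside, z up; at the start it lies flat on the bench, turned by up to 0.6 rad. May be absent (None)
- box_t2: small turquoise gift box, 40 mm (its x) by 60 mm (its y) by 30 mm high, 60 g, with a white band and a dark coin on its lid; origin at the centre of its underside, z up; at the start it lies flat on the bench, turned by up to 0.6 rad. May be absent (None)
- box_t3: small turquoise gift box, 40 mm (its x) by 60 mm (its y) by 30 mm high, 60 g, with a white band and a dark coin on its lid; origin at the centre of its underside, z up; at the start it lies flat on the bench, turned by up to 0.6 rad. May be absent (None)
- box_n1: small navy blue gift box, 40 mm (its x) by 60 mm (its y) by 30 mm high, 60 g, with a white band and a dark coin on its lid; origin at the centre of its underside, z up; at the start it lies flat on the bench, turned by up to 0.6 rad. May be absent (None)
- box_n2: small navy blue gift box, 40 mm (its x) by 60 mm (its y) by 30 mm high, 60 g, with a white band and a dark coin on its lid; origin at the centre of its underside, z up; at the start it lies flat on the bench, turned by up to 0.6 rad. May be absent (None)
- box_n3: small navy blue gift box, 40 mm (its x) by 60 mm (its y) by 30 mm high, 60 g, with a white band and a dark coin on its lid; origin at the centre of its underside, z up; at the start it lies flat on the bench, turned by up to 0.6 rad. May be absent (None)
- stand_t: sample stand, fixed to the bench: white base 50 x 50 mm, 12 mm high, with a turquoise beaded post, 52 mm across, 67 mm high in all; origin at the centre of its underside, x points away from the robot, y to the robot's left (turned by up to 0.12 rad)
- stand_n: sample stand, fixed to the bench: white base 50 x 50 mm, 12 mm high, with a navy blue beaded post, 52 mm across, 67 mm high in all; origin at the centre of its underside, x points away from the robot, y to the robot's left (turned by up to 0.12 rad)
- order_mat: flat round yellow mat, 90 mm across, 2 mm thick, with one of the two stands on it (the stand's origin lies at the mat's centre); the other stand is at the right of the bench with free bench to its left
- rack: fixed plywood tray, 134 (x, away from robot) x 250 mm (y, robot's left) outside, 124 x 240 inside, floor 6 and rim 15 mm up; origin under its centre at bench height. A metal keeper bar stands open on its far edge, to 125 mm high; the lever swings it over the middle, 41 mm up. Lever beside the left end, in the plane y = 165 mm, a 70 mm high catch post between it and the tray
- lever_pad (a point): centre of the top of the lever's red pad (34 x 26 mm), the lever's end nearest the robot, 95 mm from the hinge (along the rack's y, through x = 50, z = 50 mm in the rack's frame). Pad centre in the rack's frame: about (-24, 165, 109) mm up, (-45, 165, 57) mm fully down
- lever (a joint): angle of the sprung lever in rad: 0 up, 0.60 hard stop fully down; pushed past about 0.5 (about 10 N on the pad) a sprung ball catch snaps over it and holds it at about 0.59; let go earlier it springs back up
- marker: upright ready marker: black round foot 44 mm across, 12 mm high, with a green round stem 22 mm across, 65 mm high in all; origin at the centre of its underside
- glue: white glue bottle, 48 mm across, 130 mm high, not part of the job; origin at the centre of its underside
- mug: blue mug, 76 mm across, 90 mm high, not part of the job; origin at the centre of its underside
- tape: orange roll of tape lying flat, 90 mm across, 35 mm high, not part of the job; origin at the centre of its underside

How it is judged:
On the way, in this order (a step that is already met when the one before it is completed fails the run):
1. every box of the ordered colour lies flat in the rack (((horizontal distance between stand_t and order_mat below 0.05 m and x of box_t1 in the frame of rack between -0.05 and 0.05 m and y of box_t1 in the frame of rack between -0.105 and 0.105 m and z of each of box_t1, box_t2, box_t3 in the frame of rack below 0.013 m and angle between each of box_t1, box_t2, box_t3's own z axis and vertical below 0.12 rad and x of box_t2 in the frame of rack between -0.05 and 0.05 m and y of box_t2 in the frame of rack between -0.105 and 0.105 m and x of box_t3 in the frame of rack between -0.05 and 0.05 m and y of box_t3 in the frame of rack between -0.105 and 0.105 m) or (horizontal distance between stand_n and order_mat below 0.05 m and x of box_n1 in the frame of rack between -0.05 and 0.05 m and y of box_n1 in the frame of rack between -0.105 and 0.105 m and z of each of box_n1, box_n2, box_n3 in the frame of rack below 0.013 m and angle between each of box_n1, box_n2, box_n3's own z axis and vertical below 0.12 rad and x of box_n2 in the frame of rack between -0.05 and 0.05 m and y of box_n2 in the frame of rack between -0.105 and 0.105 m and x of box_n3 in the frame of rack between -0.05 and 0.05 m and y of box_n3 in the frame of rack between -0.105 and 0.105 m))), for 0.2 s.
2. the lever is held down by its catch, not touched by the robot (value of joint lever above 0.54 rad and contact force between the fingers and lever below 0.3 N), for 0.5 s.
3. after that, the ready marker stands in front of the rack, released (x of marker in the frame of rack between -0.15 and -0.08 m and y of marker in the frame of rack between -0.03 and 0.03 m and height (world z) of marker below 0.008 m and angle between marker's own z axis and vertical below 0.12 rad and contact force between the fingers and marker below 0.3 N), for 0.3 s.
At the end, for the whole second after the job is handed in: Mat-coloured boxes flat on the rack floor; lever above 0.54; other boxes flat, left of their stand: within 20 mm of its y axis, 40-300 mm along it, square to 0.22 rad; marker upright in front of the rack: 13-83 mm from foot centre to front edge, within 30 mm of its middle; all at rest (((horizontal distance between stand_t and order_mat below 0.05 m and x of box_t1 in the frame of rack between -0.05 and 0.05 m and y of box_t1 in the frame of rack between -0.105 and 0.105 m and z of each of box_t1, box_t2, box_t3 in the frame of rack below 0.013 m and angle between each of box_t1, box_t2, box_t3's own z axis and vertical below 0.12 rad and x of box_t2 in the frame of rack between -0.05 and 0.05 m and y of box_t2 in the frame of rack between -0.105 and 0.105 m and x of box_t3 in the frame of rack between -0.05 and 0.05 m and y of box_t3 in the frame of rack between -0.105 and 0.105 m) or (horizontal distance between stand_n and order_mat below 0.05 m and x of box_n1 in the frame of rack between -0.05 and 0.05 m and y of box_n1 in the frame of rack between -0.105 and 0.105 m and z of each of box_n1, box_n2, box_n3 in the frame of rack below 0.013 m and angle between each of box_n1, box_n2, box_n3's own z axis and vertical below 0.12 rad and x of box_n2 in the frame of rack between -0.05 and 0.05 m and y of box_n2 in the frame of rack between -0.105 and 0.105 m and x of box_n3 in the frame of rack between -0.05 and 0.05 m and y of box_n3 in the frame of rack between -0.105 and 0.105 m)) and ((horizontal distance between stand_t and order_mat below 0.05 m and x of box_n1 in the frame of stand_n between -0.02 and 0.02 m and y of box_n1 in the frame of stand_n between 0.04 and 0.3 m and height (world z) of each of box_n1, box_n2, box_n3 below 0.008 m and angle between each of box_n1, box_n2, box_n3's own z axis and vertical below 0.12 rad and (angle between the x axis of box_n1 and the x axis of stand_n, either way round below 0.22 rad or angle between the x axis of box_n1 and the y axis of stand_n, either way round below 0.22 rad) and x of box_n2 in the frame of stand_n between -0.02 and 0.02 m and y of box_n2 in the frame of stand_n between 0.04 and 0.3 m and (angle between the x axis of box_n2 and the x axis of stand_n, either way round below 0.22 rad or angle between the x axis of box_n2 and the y axis of stand_n, either way round below 0.22 rad) and x of box_n3 in the frame of stand_n between -0.02 and 0.02 m and y of box_n3 in the frame of stand_n between 0.04 and 0.3 m and (angle between the x axis of box_n3 and the x axis of stand_n, either way round below 0.22 rad or angle between the x axis of box_n3 and the y axis of stand_n, either way round below 0.22 rad)) or (horizontal distance between stand_n and order_mat below 0.05 m and x of box_t1 in the frame of stand_t between -0.02 and 0.02 m and y of box_t1 in the frame of stand_t between 0.04 and 0.3 m and height (world z) of each of box_t1, box_t2, box_t3 below 0.008 m and angle between each of box_t1, box_t2, box_t3's own z axis and vertical below 0.12 rad and (angle between the x axis of box_t1 and the x axis of stand_t, either way round below 0.22 rad or angle between the x axis of box_t1 and the y axis of stand_t, either way round below 0.22 rad) and x of box_t2 in the frame of stand_t between -0.02 and 0.02 m and y of box_t2 in the frame of stand_t between 0.04 and 0.3 m and (angle between the x axis of box_t2 and the x axis of stand_t, either way round below 0.22 rad or angle between the x axis of box_t2 and the y axis of stand_t, either way round below 0.22 rad) and x of box_t3 in the frame of stand_t between -0.02 and 0.02 m and y of box_t3 in the frame of stand_t between 0.04 and 0.3 m and (angle between the x axis of box_t3 and the x axis of stand_t, either way round below 0.22 rad or angle between the x axis of box_t3 and the y axis of stand_t, either way round below 0.22 rad))) and value of joint lever above 0.54 rad and x of marker in the frame of rack between -0.15 and -0.08 m and y of marker in the frame of rack between -0.03 and 0.03 m and height (world z) of marker below 0.008 m and angle between marker's own z axis and vertical below 0.12 rad and linear speed of each of box_t1, box_t2, box_t3, box_n1, box_n2, box_n3, marker below 0.02 m/s); the robot touches nothing.
It fails at once if the glue is pushed away or tipped (distance of glue from where it was at the start of the episode above 0.03 m or angle between glue's own z axis and vertical above 0.4 rad).
It fails at once if the mug is pushed away or tipped (distance of mug from where it was at the start of the episode above 0.03 m or angle between mug's own z axis and vertical above 0.4 rad).
It fails at once if the tape is pushed away or tipped (distance of tape from where it was at the start of the episode above 0.03 m or angle between tape's own z axis and vertical above 0.4 rad).
Of box_t1, box_t2, box_t3, box_n1, box_n2, box_n3 only 5 to 6 are there at a start; the rules pass over those that are not, and their reading is None.
At some moment in a run one of box_t1, box_t2, box_t3, box_n1, box_n2, box_n3 may be knocked a few centimetres aside while the robot is not near it.
It also fails if it takes over 210 s, if anything falls off the work surface, if the arm or the gripper's body presses on something with over 40 N, if the wrist force passes 120 N, or if a joint passes its speed limit or range.

## Working session

There is one attempt and no reset: what is moved stays moved. The work goes in short steps, Python scripts to look and compute and a tool call to move; the robot and the scene stay as the last step left them, time stands still between calls to the robot, and variables do not carry over. Pictures are saved under pics/ and viewed, at most 14 in all, crops included, and the job is handed in when it is done.

Besides the shell and the picture viewer there is one more tool, called after "Request:" by a JSON object that holds its "op" and its "data", one argument or row to a line. send_rows: Moves the arm, as the interface text tells. Its arguments: {"type":"object","properties":{"targets":{"type":"array","items":{"type":"array","items":{"type":"number"}}},"grip_force":{"type":"number"}},"required":["targets"]}

```bash
mkdir -p pics; ls; cat > h.py <<'E'
import numpy as np, cv2
from cell import observe, read_camera, calibration, hand_in, tcp_to_grasp
def snap(cam,fn):
    p,d=read_camera(cam); cv2.imwrite('pics/'+fn+'.png',p[:,:,::-1]); np.save('pics/'+fn+'.npy',d); return p,d
def cloud(cam,d):
    c=calibration(cam); K=c['intrinsics']; v,u=np.mgrid[:d.shape[0],:d.shape[1]]
    P=np.stack([(u-K[0,2])/K[0,0]*d,-(v-K[1,2])/K[1,1]*d,-d,np.ones_like(d)],-1)
    return (P@np.linalg.inv(c['world_to_cam']).T)[...,:3]
E
python3 - <<'E'
from h import *
s=observe(); print(s, tcp_to_grasp)
for c in ('top','scene'):
    k=calibration(c); print({a:(np.round(b,4).tolist() if not isinstance(b,str) else b) for a,b in k.items()}); snap(c,c+'0')
print(calibration('wrist'))
E
```

```text
pics
{'time': 0.0, 'qpos': array([ 1.07799462e+00,  3.42721022e-01,  1.52505688e+00, -1.46526436e-05,
        1.27540248e+00, -1.46003699e-01]), 'qvel': array([ 0.0004001 , -0.00033335, -0.00014828,  0.00015626, -0.00034973,
        0.00024494]), 'joint_efforts': array([ 1.58296825e-03, -4.31229687e+01, -2.44222373e+01,  7.19431113e-02,
        5.58969914e-02, -1.36945919e-04]), 'tool_pos': array([0.17819224, 0.49331265, 0.18613199]), 'tool_rot': array([-3.14001978e+00, -2.17129756e-04,  2.79479875e+00]), 'contact_force': array([-0.37554487, -0.08419805,  0.07324824]), 'torque': array([-0.00142066, -0.01725598, -0.01219596]), 'grip_force': 0.0, 'opening': 0.0918130771918379} 0.0188
{'intrinsics': [[499.6673, 0.0, 281.3239], [0.0, 499.6673, 205.6561], [0.0, 0.0, 1.0]], 'world_to_cam': [[0.0082, -0.9997, 0.023, -0.0348], [0.9896, 0.0114, 0.1437, -0.6279], [-0.1439, 0.0216, 0.9894, -1.6767], [0.0, 0.0, 0.0, 1.0]]}
{'intrinsics': [[427.453, 0.0, 276.4266], [0.0, 427.453, 212.6787], [0.0, 0.0, 1.0]], 'world_to_cam': [[0.0239, 0.9996, 0.0174, -0.0032], [-0.7139, 0.0049, 0.7002, 0.3692], [0.6998, -0.0292, 0.7137, -1.7009], [0.0, 0.0, 0.0, 1.0]]}
{'intrinsics': array([[302.14688743,   0.        , 276.92558796],
       [  0.        , 302.14688743, 207.35650286],
       [  0.        ,   0.        ,   1.        ]]), 'hand_eye': array([[-9.51830449e-04,  9.56500042e-01,  2.91730635e-01,
         7.89293306e-02],
       [ 9.99999031e-01,  6.14058277e-04,  1.24938116e-03,
        -2.67235313e-04],
       [ 1.01589352e-03,  2.91731541e-01, -9.56499700e-01,
        -1.97342965e-01],
       [ 0.00000000e+00,  0.00000000e+00,  0.00000000e+00,
         1.00000000e+00]])}
```

View pics/top0.png

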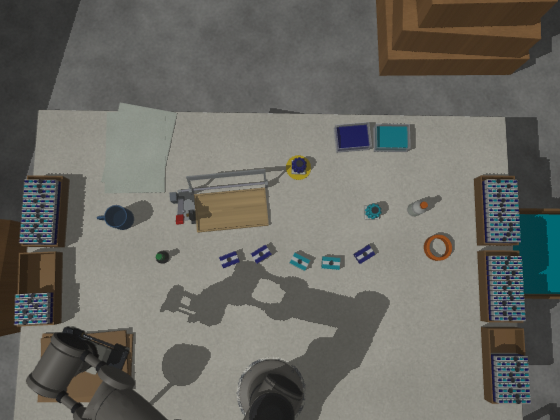

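View pics/scene0.png

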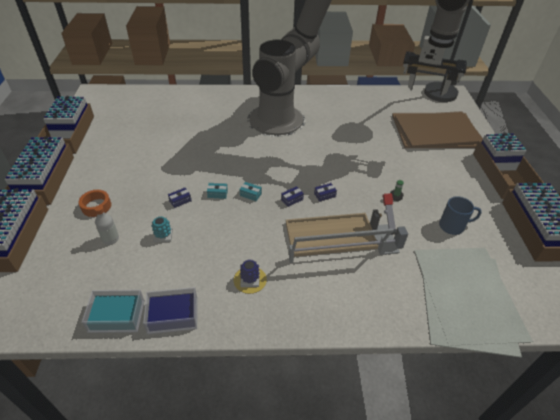

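Top view: the navy stand is on the yellow mat (298,167), so the order is navy. There are three navy boxes at (231,259), (262,253) and (365,254), and two turquoise at (301,261) and (331,262). The turquoise stand is at (373,211), the rack at (232,210), the red pad at (180,219) and the marker at (163,257).

```bash
cat >> h.py <<'E'
def up(n,x0,y0,x1,y1,k,cam='top'):
    im=cv2.imread(f'pics/{n}.png')[y0:y1,x0:x1]; cv2.imwrite(f'pics/{n}_c{x0}_{y0}.png',cv2.resize(im,None,fx=k,fy=k,interpolation=cv2.INTER_CUBIC))
def boxes(n,rois,zlo=.02,zhi=.045,cam='top'):
    W=cloud(cam,np.load(f'pics/{n}.npy')); out=[]
    for (x0,y0,x1,y1) in rois:
        P=W[y0:y1,x0:x1].reshape(-1,3); P=P[(P[:,2]>zlo)&(P[:,2]<zhi)]
        r=cv2.minAreaRect((P[:,:2]*1000).astype(np.float32)); print((x0,y0),len(P),np.round(P.mean(0),4),np.round(np.median(P[:,2]),4),np.round(r[0],1),np.round(r[1],1),r[2])
E
python3 - <<'E'
from h import *
R=[(216,246,246,272),(248,240,275,266),(286,248,315,274),(318,251,344,274),(352,240,379,267)]
boxes('top0',R)
W=cloud('top',np.load('pics/top0.npy'))
print('bench z',[np.round(W[v,u],4) for u,v in((330,230),(400,280),(200,330),(130,280))])
for n,(x0,y0,x1,y1),a,b in [('stand_t top',(360,198,388,222),.045,.08),('stand_t base',(360,198,388,222),.005,.017),('stand_n',(284,150,314,180),.04,.08),('mat',(284,150,314,184),.0005,.012),('marker',(150,240,185,270),.05,.08),('foot',(150,240,185,270),.006,.018),('glue',(400,190,445,220),.1,.14),('mug',(95,195,140,235),.08,.1),('tape',(420,230,460,262),.028,.045),('pad',(170,210,190,228),.08,.13)]:
    P=W[y0:y1,x0:x1].reshape(-1,3); P=P[(P[:,2]>a)&(P[:,2]<b)]
    if len(P)>2:
        r=cv2.minAreaRect((P[:,:2]*1000).astype(np.float32)); print(n,len(P),np.round(P.mean(0),3),np.round(r[0],1),np.round(r[1],1),round(r[2],1))
up('top0',150,150,320,280,4.5)
up('top0',284,190,400,280,6.5)
E
```

```text
(216, 246) 207 [0.4439 0.1489 0.031 ] 0.0311 [444.  148.6] [40.1 60.3] 20.1263427734375
(248, 240) 205 [0.4639 0.04   0.0306] 0.0303 [463.9  40.1] [40.2 60. ] 32.91096115112305
(286, 248) 206 [ 0.4396 -0.0925  0.0301] 0.0298 [439.6 -92.1] [59.7 39.9] 63.662200927734375
(318, 251) 208 [ 0.4348 -0.1996  0.0303] 0.0301 [ 435.1 -199.9] [59.9 40.3] 86.04706573486328
(352, 240) 209 [ 0.4668 -0.3156  0.0308] 0.031 [ 466.8 -316.1] [40.  61.3] 32.27031707763672
bench z [array([ 0.5505, -0.2021, -0.0027]), array([ 0.3779, -0.4432,  0.0079]), array([0.2045, 0.2431, 0.0053]), array([0.3704, 0.4876, 0.0054])]
stand_t top 160 [ 0.614 -0.345  0.062] [ 614.3 -345.5] [49.2 47.6] 33.0
stand_t base 101 [ 0.618 -0.347  0.009] [ 623.9 -355.6] [82.6 97.3] 0.3
stand_n 163 [ 0.773 -0.088  0.061] [774.5 -87.7] [49.1 48.5] 54.0
mat 476 [ 0.776 -0.089  0.004] [777. -90.] [122.  104.3] 0.4
marker 41 [0.45  0.379 0.064] [450.8 379.1] [20.8 19.4] 5.0
foot 160 [0.456 0.37  0.01 ] [460.5 364.1] [ 96.6 118.3] 0.5
glue 60 [ 0.624 -0.495  0.123] [ 626.  -497.3] [22.6 23.1] 55.2
mug 127 [0.582 0.526 0.089] [583.6 524.9] [80.3 74. ] 50.2
tape 239 [ 0.491 -0.572  0.035] [ 493.7 -572.6] [86.5 89.8] 0.8
pad 109 [0.579 0.307 0.105] [579.5 307.5] [26.9 50.1] 89.4
```

View pics/top0_c150_150.png

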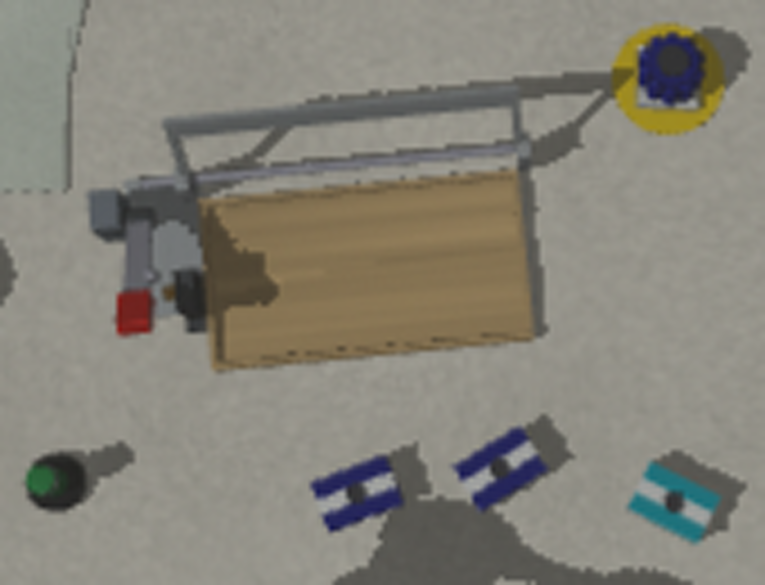

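```bash
python3 - <<'E'
from h import *
W=cloud('top',np.load('pics/top0.npy')); im=cv2.imread('pics/top0.png')
# rim of rack: fit rectangle
P=W[175:242,188:275].reshape(-1,3); 
h=cv2.cvtColor(im,cv2.COLOR_BGR2HSV)[175:242,188:275].reshape(-1,3)
m=(h[:,1]>60)&(h[:,0]>8)&(h[:,0]<28)&(P[:,2]>-.005)&(P[:,2]<.022); Q=P[m]
r=cv2.minAreaRect((Q[:,:2]*1000).astype(np.float32)); print(m.sum(),r,np.percentile(Q[:,2],[10,50,90]))
# per-column front/right edge
Z=W[175:245,188:275,2]
M=m.reshape(Z.shape)
WW=W[175:245,188:275][:67]
fr=[]
for c in range(8,80,6):
    rr=np.where(M[:,c])[0]
    if len(rr): fr.append(np.r_[WW[rr.max(),c],WW[rr.min(),c]])
print(np.round(fr,4))
# stand_t base: white-bright pixels z<.02 in tight roi
hs=cv2.cvtColor(im,cv2.COLOR_BGR2HSV)
for v in range(198,224): print(v,' '.join(f'{int(1000*W[v,u,2]):3d}' for u in range(360,388)))
E
```

```text
2688 ((617.8869018554688, 148.56044006347656), (135.1291046142578, 251.7645721435547), 6.200028419494629) [0.00164138 0.00729711 0.01382045]Traceback (most recent call last):
  File "<stdin>", line 10, in <module>
ValueError: cannot reshape array of size 5829 into shape (70,87)
```

View pics/top0_c284_190.png

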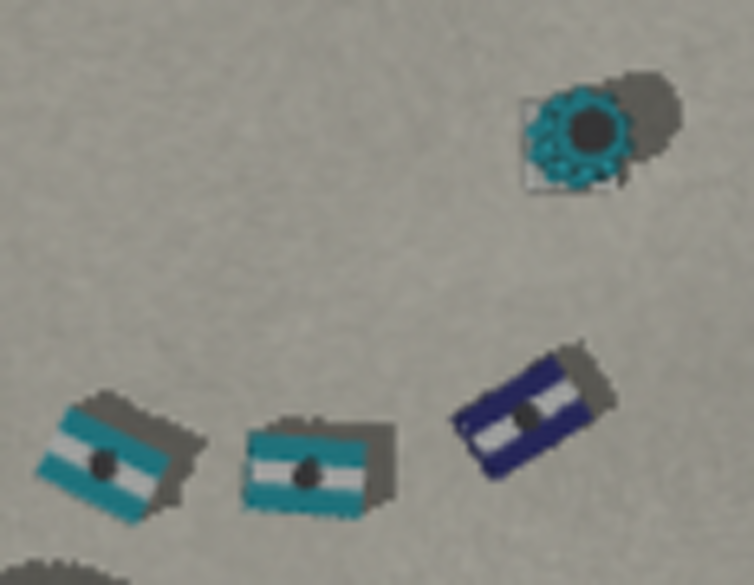

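Rack: centre (0.618, 0.149), yaw 0.108, size 135x252 mm as specified. Boxes measure 40x60 mm at z 0.030, also as specified. I'm moving above n1 (0.444, 0.149), with closing angle 0.351 (yaw 1.922).

Request:
{"op": "send_rows", "data": {
  "targets": [
    [0.8,0.0266,-0.0344,-0.0086,-0.0873],
    [0.8,0.0266,-0.0344,-0.0086,-0.0873],
    [0.8,0.0266,-0.0344,-0.0086,-0.0873],
    [0.8,0.0266,-0.0344,-0.0086,-0.0873],
    [0.8,0.0266,-0.0344,-0.0086,-0.0873]
  ],
  "grip_force": 15
}}

```text
time: 0.6
tool_pos: [0.312, 0.3202, 0.1434]
tool_rot: [-3.141, -0.0, 2.355]
contact_force: [0.9, 0.5, -0.1]
opening: 0.0732
grip_force: 0.0
```

Request:
{"op": "send_rows", "data": {
  "targets": [
    [0.8,0.0266,-0.0344,-0.0086,-0.0873],
    [0.8,0.0266,-0.0344,-0.0086,-0.0873],
    [0.8,0.0266,-0.0344,-0.0086,-0.0873],
    [0.8,0.0266,-0.0344,-0.0086,-0.0873],
    [0.8,0.0266,-0.0344,-0.0086,-0.0873]
  ]
}}

```text
time: 1.1
tool_pos: [0.4451, 0.1481, 0.1004]
tool_rot: [-3.141, -0.0, 1.918]
contact_force: [-0.0, 1.0, 0.2]
opening: 0.0733
grip_force: 0.0
```

Request:
{"op": "send_rows", "data": {
  "targets": [
    [0.8,0,0,0,0],
    [0.8,0,0,0,0],
    [0.8,0,0,0,0]
  ]
}}

```text
time: 1.4
tool_pos: [0.4437, 0.1504, 0.1008]
tool_rot: [-3.141, -0.0, 1.923]
contact_force: [-0.6, 0.7, 0.0]
opening: 0.0739
grip_force: 0.0
```

```bash
cat >> h.py <<'E'
from scipy.spatial.transform import Rotation
def wcloud():
    s=observe(); p,d=read_camera('wrist'); c=calibration('wrist'); K=c['intrinsics']; v,u=np.mgrid[:d.shape[0],:d.shape[1]]
    P=np.stack([(u-K[0,2])/K[0,0]*d,-(v-K[1,2])/K[1,1]*d,-d,np.ones_like(d)],-1)
    T=np.eye(4); T[:3,:3]=Rotation.from_euler('xyz',s['tool_rot']).as_matrix(); T[:3,3]=s['tool_pos']
    W=(P@(T@c['hand_eye']).T)[...,:3]; W[d<=0]=np.nan; return p,W,s
def wboxes(p,W,zlo=.022,zhi=.04):
    h=cv2.cvtColor(p,cv2.COLOR_RGB2HSV)
    for n,lo,hi in (('navy',(110,90,30),(130,255,255)),('turq',(82,80,40),(100,255,255))):
        m=cv2.inRange(h,lo,hi)&((W[...,2]>zlo)&(W[...,2]<zhi)).astype(np.uint8)*255
        m=cv2.morphologyEx(m,cv2.MORPH_CLOSE,np.ones((25,25)))&((W[...,2]>zlo)&(W[...,2]<zhi)).astype(np.uint8)*255
        k,l,st,ce=cv2.connectedComponentsWithStats(m)
        for i in range(1,k):
            if st[i,4]>150:
                P=W[l==i]; r=cv2.minAreaRect((P[:,:2]*1000).astype(np.float32)); print(n,st[i,:5],np.round(np.nanmedian(P[:,2]),4),np.round(r[0],1),np.round(r[1],1),round(r[2],1))
E
python3 - <<'E'
from h import *
p,W,s=wcloud(); cv2.imwrite('pics/w1.png',p[:,:,::-1]); wboxes(p,W)
E
```

```text
navy [ 253  172   43   63 2559] 0.0297 [441.7 148.7] [37.8 59.9] 21.5
navy [233 274  39  11 281] 0.0288 [447.3  65.7] [38.9  9.9] 18.3
navy [241 313  41  19 593] 0.0297 [471.2  25.6] [38.8 24. ] 30.3
```

Request:
{"op": "send_rows", "data": {
  "targets": [
    [0.8,0,-0.0015,-0.03,0],
    [0.8,0,0,-0.03,0],
    [0.8,0,0,-0.02,0],
    [0.8,0,0,-0.012,0],
    [0.8,0,0,0,0]
  ]
}}

```text
time: 1.95
tool_pos: [0.4427, 0.1492, 0.0077]
tool_rot: [-3.139, -0.001, 1.924]
contact_force: [-0.9, 1.2, 0.1]
opening: 0.0736
grip_force: 0.0
```

Request:
{"op": "send_rows", "data": {
  "targets": [
    [0.3,0,0,0,0],
    [0.3,0,0,0,0],
    [0.3,0,0,0,0],
    [0.3,0,0,0,0],
    [0.3,0,0,0,0]
  ],
  "grip_force": 15
}}

```text
time: 2.45
tool_pos: [0.4446, 0.1483, 0.0092]
tool_rot: [3.141, 0.0, 1.922]
contact_force: [0.6, -0.8, 0.2]
opening: 0.0384
grip_force: 0.0
```

Request:
{"op": "send_rows", "data": {
  "targets": [
    [0.2,0,0,0,0],
    [0.2,0,0,0,0],
    [0.2,0,0,0,0]
  ],
  "grip_force": 20
}}

```text
time: 2.75
tool_pos: [0.4444, 0.1482, 0.0088]
tool_rot: [3.142, -0.0, 1.922]
contact_force: [0.0, 0.4, 0.2]
opening: 0.0192
grip_force: 0.0
```

```bash
python3 - <<'E'
from h import *
p,W,s=wcloud(); cv2.imwrite('pics/w2.png',p[:,:,::-1]); 
t,d=snap('top','top2'); boxes('top2',[(216,246,246,272),(248,240,275,266),(286,248,315,274),(318,251,344,274),(352,240,379,267)])
a=cv2.resize(t[150:285,140:400],(800,415),interpolation=cv2.INTER_CUBIC)[:, :, ::-1]; cv2.imwrite('pics/top2c.png',a)
E
```

```text
(216, 246) 0 [nan nan nan] nan [0. 0.] [0. 0.] 0.0
(248, 240) 206 [0.4639 0.0404 0.0308] 0.0304 [464.   40.2] [39.9 59.8] 33.02849197387695
(286, 248) 208 [ 0.4392 -0.0922  0.031 ] 0.0312 [439.5 -91.9] [59.4 39.9] 63.87554168701172
(318, 251) 206 [ 0.4347 -0.1998  0.0308] 0.0308 [ 435.  -199.6] [59.9 40.2] 85.76923370361328
(352, 240) 208 [ 0.4665 -0.3157  0.0305] 0.0306 [ 467.3 -316.5] [40.1 60.6] 31.496334075927734h.py:15: RuntimeWarning: Mean of empty slice.
  r=cv2.minAreaRect((P[:,:2]*1000).astype(np.float32)); print((x0,y0),len(P),np.round(P.mean(0),4),np.round(np.median(P[:,2]),4),np.round(r[0],1),np.round(r[1],1),r[2])
  ret = um.true_divide(
  return _methods._mean(a, axis=axis, dtype=dtype,
  ret = ret.dtype.type(ret / rcount)
```

View pics/w2.png

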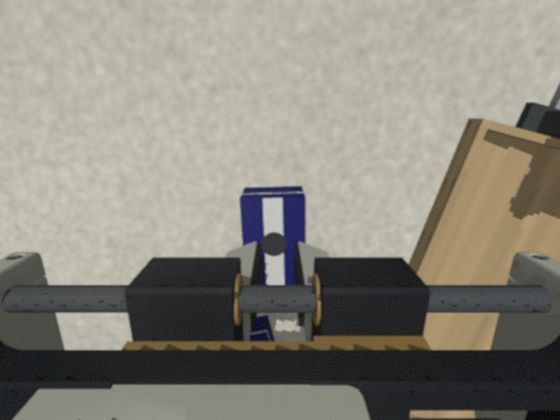

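View pics/top2c.png

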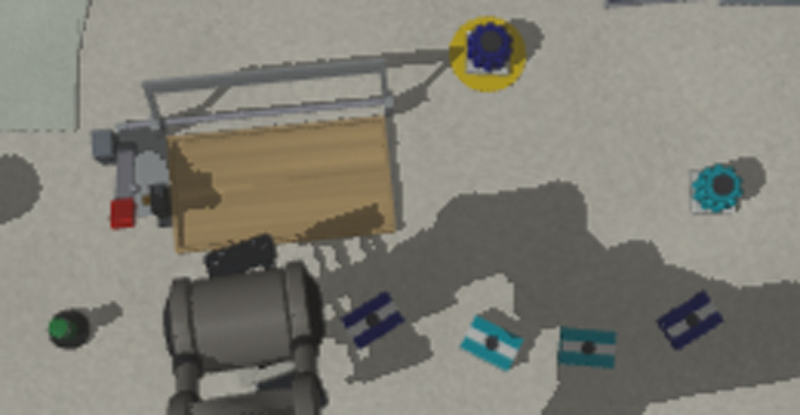

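```bash
python3 - <<'E'
from h import *
p,W,s=wcloud(); print(s['tool_pos'],s['opening'],s['grip_force'])
for u,v in((273,244),(273,200),(246,195),(300,195),(286,325),(285,285),(250,330),(254,260),(305,260),(260,330)): print(u,v,np.round(W[v,u],4))
wboxes(p,W,.01,.05)
E
```

```text
[0.44443658 0.14825064 0.00881008] 0.018520456728540944 0.0
273 244 [0.4417 0.1483 0.0307]
273 200 [0.4319 0.1752 0.0298]
246 195 [0.4155 0.1702 0.0216]
300 195 [0.447  0.1826 0.0247]
286 325 [ 0.4802  0.0712 -0.0009]
285 285 [0.4364 0.1776 0.1266]
250 330 [0.4371 0.1342 0.096 ]
254 260 [0.4305 0.1526 0.0682]
305 260 [0.4539 0.1627 0.0711]
260 330 [0.4583 0.0727 0.016 ]
navy [ 241  189   64   96 4620] 0.0297 [441.9 148.6] [38.7 60.9] 21.5
navy [251 323  19  17 247] 0.0187 [459.7  72.6] [ 7.3 14. ] 89.7
```

```bash
python3 - <<'E'
from h import *
p,W,s=wcloud(); print(s['tool_pos'],s['opening'],s['joint_efforts'].round(2))
R=Rotation.from_euler('xyz',s['tool_rot']).as_matrix()
T=(W-s['tool_pos'])@R
print('tool x / y / z(mm)')
for v in range(225,275,4): print(v,' '.join(f'{1000*T[v,u,1]:4.0f},{1000*T[v,u,2]:4.0f}' for u in range(222,330,6)))
up('w2',200,170,350,285,5)
E
```

```text
[0.44443815 0.14824508 0.00880482] 0.018632089942507826 [ -0.   -41.61 -16.04   0.05   0.05   0.  ]
tool x / y / z(mm)
225  -40,   9  -36,   9  -31,   9  -27,   9  -19, -20  -16, -20  -12, -21   -8, -22   -4, -21   -1, -21    3, -20    7, -20   10, -22   14, -21   21,  10   25,   9   30,  10   34,  10
229  -40,   9  -36,  10  -31,   9  -27,   9  -19, -21  -16, -22  -12, -21   -8, -21   -4, -22   -1, -21    3, -22    7, -21   11, -21   14, -20   21,  11   25,   9   30,   9   34,  10
233  -41,  10  -36,   9  -32,   9  -27,   9  -20, -21  -16, -21  -12, -21   -8, -22   -4, -22   -1, -23    3, -22    7, -21   11, -21   14, -21   21,  10   26,   9   30,   9   34,   9
237  -41,   9  -36,   9  -32,   9  -28,  10  -20, -20  -16, -21  -12, -21   -8, -22   -4, -21   -1, -23    3, -22    7, -21   11, -20   14, -21   21,  10   26,  10   30,  10   34,   9
241  -41,  10  -36,   9  -32,  10  -28,  10  -20, -21  -16, -20  -12, -20   -8, -22   -4, -22   -1, -22    3, -23    7, -20   11, -20   14, -21   21,   9   26,  10   30,   9   35,   9
245  -41,   9  -37,  10  -32,  10  -28,   9  -17, -45  -14, -
[... 710 characters left out ...]
-12,-110  -15, -63  -12, -63   -9, -61   -9, -20   -5, -20   -1, -23    3, -21    7, -20    9, -53   11, -63   14, -64   17, -63   13,-113   15,-113
265  -17,-115  -15,-116  -13,-115  -12,-112  -15, -67  -12, -67   -9, -62   -8, -22   -5, -21   -1, -21    3, -22    7, -21    9, -54   11, -64   14, -67   11,-109   12,-115   14,-115
269  -16,-118  -14,-118  -12,-119  -12,-112  -14, -71  -12, -71   -9, -63   -9, -21   -5, -21   -1, -22    3, -23    7, -20    9, -55   11, -67   13, -72   11,-111   12,-118   14,-118
273  -16,-120  -14,-120  -12,-121  -11,-116  -14, -76  -12, -72  -10, -62   -9, -20   -5, -23   -1, -21    3, -21    7, -20    9, -55   11, -72   13, -76   11,-110   12,-119   14,-120
```

View pics/w2_c200_170.png

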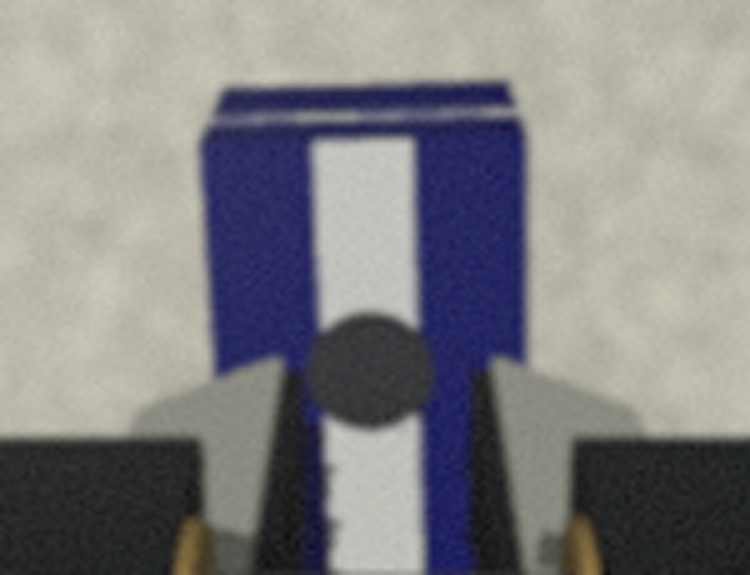

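```bash
python3 - <<'E'
from h import *
p,W,s=wcloud()
R=Rotation.from_euler('xyz',s['tool_rot']).as_matrix(); T=(W-s['tool_pos'])@R*1000
for u in (252,257,260,300,305):
    print(u,[tuple(T[v,u].round(0).astype(int).tolist()) for v in range(238,262,2)])
print(W[100:160:20,100:300:50,2].round(4))
E
```

```text
252 [(5, -16, -21), (3, -16, -21), (2, -16, -21), (11, -14, -44), (10, -14, -45), (10, -14, -47), (10, -13, -51), (10, -13, -53), (10, -13, -55), (10, -13, -58), (11, -12, -60), (10, -12, -62)]
257 [(5, -13, -21), (3, -13, -21), (2, -13, -20), (9, -11, -40), (9, -11, -42), (9, -11, -45), (9, -11, -47), (9, -11, -49), (9, -11, -52), (9, -10, -55), (9, -10, -58), (8, -10, -59)]
260 [(4, -11, -20), (3, -11, -20), (2, -11, -20), (9, -10, -40), (9, -10, -42), (8, -9, -44), (7, -9, -44), (6, -10, -43), (5, -10, -44), (4, -10, -44), (2, -10, -43), (2, -10, -45)]
300 [(5, 14, -21), (3, 14, -20), (10, 13, -40), (10, 13, -43), (10, 13, -45), (10, 12, -48), (11, 12, -51), (10, 12, -53), (10, 12, -55), (11, 12, -58), (11, 11, -61), (10, 11, -63)]
305 [(-8, 21, 10), (-10, 21, 10), (-11, 21, 9), (10, 15, -43), (10, 15, -46), (10, 15, -48), (10, 15, -50), (10, 15, -53), (11, 14, -56), (10, 14, -58), (10, 14, -60), (11, 14, -63)]
[[ 0.0001 -0.0008 -0.      0.0002]
 [ 0.0002 -0.0009 -0.0006  0.0005]
 [-0.0009 -0.0013 -0.0006 -0.0006]]
```

The fingertips sit about 40 mm short of the reported TCP: the cloud puts them at tool z = -40 mm, and the box is untouched. I'll add that offset (tip z = tool z + 0.040), reopen and descend 41 mm.

Request:
{"op": "send_rows", "data": {
  "targets": [
    [0.8,-0.001,0,0,0],
    [0.8,0,0,0,0],
    [0.8,0,0,0,0],
    [0.8,0,0,0,0],
    [0.8,0,0,0,0]
  ]
}}

```text
time: 3.5
tool_pos: [0.4435, 0.1483, 0.0089]
tool_rot: [3.141, 0.0, 1.922]
contact_force: [-0.4, -1.1, -0.4]
opening: 0.0537
grip_force: 0.0
```

Request:
{"op": "send_rows", "data": {
  "targets": [
    [0.8,0,0,0,0],
    [0.8,0,0,-0.015,0],
    [0.8,0,0,-0.012,0],
    [0.8,0,0,0,0]
  ]
}}

```text
time: 3.9
tool_pos: [0.4423, 0.148, -0.0193]
tool_rot: [-3.139, -0.001, 1.922]
contact_force: [-0.5, -0.4, -0.1]
opening: 0.0732
grip_force: 0.0
```

Request:
{"op": "send_rows", "data": {
  "targets": [
    [0.8,0,0,-0.007,0],
    [0.8,0,0,-0.005,0],
    [0.8,0,0,0,0]
  ]
}}

```text
time: 4.2
tool_pos: [0.4431, 0.1482, -0.0306]
tool_rot: [-3.141, -0.0, 1.922]
contact_force: [-0.3, 0.1, -0.5]
opening: 0.0732
grip_force: 0.0
```

Request:
{"op": "send_rows", "data": {
  "targets": [
    [0.3,0,0,0,0],
    [0.3,0,0,0,0],
    [0.3,0,0,0,0],
    [0.3,0,0,0,0],
    [0.3,0,0,0,0]
  ],
  "grip_force": 15
}}

```text
time: 4.7
tool_pos: [0.4434, 0.1483, -0.03]
tool_rot: [3.141, 0.0, 1.922]
contact_force: [0.2, -0.5, 1.2]
opening: 0.0402
grip_force: 14.9
```

Request:
{"op": "send_rows", "data": {
  "targets": [
    [0.3,0,0,0,0],
    [0.3,0,0,0,0]
  ]
}}

```text
time: 4.9
tool_pos: [0.4434, 0.1483, -0.03]
tool_rot: [3.141, 0.0, 1.922]
contact_force: [-0.8, -0.2, 2.5]
opening: 0.0397
grip_force: 14.9
```

Request:
{"op": "send_rows", "data": {
  "targets": [
    [0.3,0,0,0.025,0],
    [0.3,0,0,0.035,0],
    [0.3,0,0,0.04,0],
    [0.3,0.0162,0.0044,0,0.1328],
    [0.3,0.0162,0.0044,0,0.1328]
  ]
}}

```text
time: 5.4
tool_pos: [0.4769, 0.1574, 0.0714]
tool_rot: [3.139, 0.001, 2.193]
contact_force: [0.2, 0.1, -2.1]
opening: 0.0399
grip_force: 14.9
```

Request:
{"op": "send_rows", "data": {
  "targets": [
    [0.3,0.0162,0.0044,0,0.1328],
    [0.3,0.0162,0.0044,0,0.1328],
    [0.3,0.0162,0.0044,0,0.1328],
    [0.3,0.0162,0.0044,0,0.1328],
    [0.3,0.0162,0.0044,0,0.1328]
  ]
}}

```text
time: 5.9
tool_pos: [0.5572, 0.1792, 0.0694]
tool_rot: [-3.141, -0.001, 2.857]
contact_force: [0.1, -0.1, -0.4]
opening: 0.0403
grip_force: 14.9
```

Request:
{"op": "send_rows", "data": {
  "targets": [
    [0.3,0.0162,0.0044,0,0.1328],
    [0.3,0.0162,0.0044,0,0.1328],
    [0.3,0.0162,0.0044,0,0.1328],
    [0.3,0,0,0,0],
    [0.3,0,0,0,0]
  ]
}}

```text
time: 6.4
tool_pos: [0.6047, 0.1921, 0.0691]
tool_rot: [-3.142, -0.002, -3.037]
contact_force: [-0.1, 0.2, -0.9]
opening: 0.0401
grip_force: 14.9
```

```bash
python3 - <<'E'
from h import *
p,W,s=wcloud(); print(s['tool_pos'],s['tool_rot'],s['opening'],s['grip_force'],s['contact_force']); cv2.imwrite('pics/w3.png',p[:,:,::-1])
snap('top','top3'); boxes('top3',[(248,240,275,266),(286,248,315,274),(318,251,344,274),(352,240,379,267)])
E
```

```text
[0.60468955 0.1921097  0.06911324] [-3.14154867e+00 -1.58224317e-03 -3.03652142e+00] 0.04011631038640218 14.923872649669647 [-0.13730729  0.20139922 -0.91630473]
(248, 240) 206 [0.4638 0.04   0.0307] 0.0306 [463.8  40. ] [40.1 59.8] 33.073753356933594
(286, 248) 207 [ 0.4389 -0.0927  0.0305] 0.0307 [439.3 -92.7] [58.4 40.2] 64.08753204345703
(318, 251) 208 [ 0.4348 -0.1999  0.03  ] 0.0295 [ 435.1 -200.2] [59.9 40.1] 85.51268768310547
(352, 240) 208 [ 0.4668 -0.316   0.0303] 0.0309 [ 466.9 -316.7] [40.2 61.7] 32.1758918762207
```

View pics/w3.png

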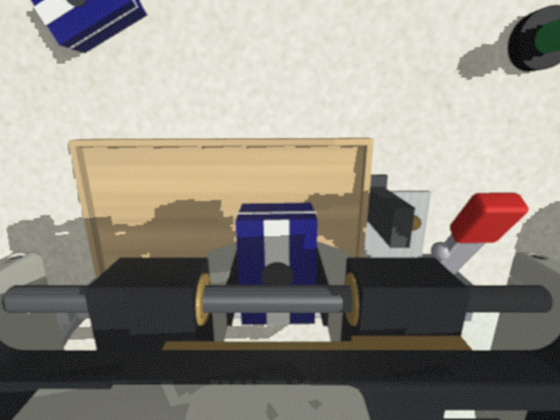

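The held box is square with the rack, seen at (277,235). The catch post at (390,215) and the red pad at (490,215) are clear to the right, so I'm lowering.

Request:
{"op": "send_rows", "data": {
  "targets": [
    [0.3,0,0,-0.035,0],
    [0.3,0,0,-0.03,0],
    [0.3,0,0,-0.018,0],
    [0.3,0,0,0,0]
  ]
}}

```text
time: 6.9
tool_pos: [0.6025, 0.1917, -0.0159]
tool_rot: [-3.141, -0.006, -3.035]
contact_force: [-0.8, -0.5, -1.0]
opening: 0.0403
grip_force: 14.9
```

Request:
{"op": "send_rows", "data": {
  "targets": [
    [0.3,0,0,-0.006,0],
    [0.3,0,0,-0.002,0],
    [0.3,0,0,0,0]
  ]
}}

```text
time: 7.2
tool_pos: [0.6059, 0.1924, -0.0203]
tool_rot: [3.141, 0.001, -3.034]
contact_force: [0.3, -0.7, -0.3]
opening: 0.04
grip_force: 14.9
```

Request:
{"op": "send_rows", "data": {
  "targets": [
    [0.3,0,0,-0.002,0],
    [0.3,0,0,-0.001,0],
    [0.3,0,0,0,0]
  ]
}}

```text
time: 7.5
tool_pos: [0.6056, 0.1923, -0.024]
tool_rot: [3.141, 0.0, -3.033]
contact_force: [0.8, 0.5, -0.1]
opening: 0.04
grip_force: 14.9
```

Request:
{"op": "send_rows", "data": {
  "targets": [
    [0.53,0,0,0,0],
    [0.53,0,0,0,0],
    [0.53,0,0,0,0],
    [0.53,0,0,0.03,0],
    [0.53,0,0,0.035,0]
  ]
}}

```text
time: 8.0
tool_pos: [0.6041, 0.192, 0.04]
tool_rot: [-3.141, -0.004, -3.033]
contact_force: [1.2, -0.3, 0.5]
opening: 0.0483
grip_force: 0.0
```

Request:
{"op": "send_rows", "data": {
  "targets": [
    [0.53,0,0,0.02,0],
    [0.8,-0.0176,-0.019,0,-0.138],
    [0.8,-0.0176,-0.019,0,-0.138],
    [0.8,-0.0176,-0.019,0,-0.138],
    [0.8,-0.0176,-0.019,0,-0.138]
  ]
}}

```text
time: 8.5
tool_pos: [0.5343, 0.1156, 0.061]
tool_rot: [3.141, 0.0, 2.692]
contact_force: [0.1, 0.8, 0.0]
opening: 0.0721
grip_force: 0.0
```

Request:
{"op": "send_rows", "data": {
  "targets": [
    [0.8,-0.0176,-0.019,0,-0.138],
    [0.8,-0.0176,-0.019,0,-0.138],
    [0.8,-0.0176,-0.019,0,-0.138],
    [0.8,-0.0176,-0.019,0,-0.138],
    [0.8,0,0,0,0]
  ]
}}

```text
time: 9.0
tool_pos: [0.4626, 0.0389, 0.0609]
tool_rot: [-3.14, -0.001, 2.141]
contact_force: [-0.3, 0.2, 0.7]
opening: 0.0733
grip_force: 0.0
```

Request:
{"op": "send_rows", "data": {
  "targets": [
    [0.8,0,0,0,0],
    [0.8,0,0,0,0]
  ]
}}

```text
time: 9.2
tool_pos: [0.4656, 0.0407, 0.0611]
tool_rot: [3.14, 0.001, 2.148]
contact_force: [0.2, 0.2, -0.7]
opening: 0.0734
grip_force: 0.0
```

```bash
python3 - <<'E'
from h import *
p,W,s=wcloud(); print(s['tool_pos'],s['tool_rot'],s['opening']); cv2.imwrite('pics/w4.png',p[:,:,::-1]); wboxes(p,W)
snap('top','top4'); boxes('top4',[(200,180,275,232),(286,248,315,274),(318,251,344,274),(352,240,379,267)])
E
```

```text
[0.46558734 0.04066243 0.06109468] [3.14039638e+00 6.23747948e-04 2.14764581e+00] 0.07336621971194136
navy [ 486  112   74   83 3800] 0.0352 [602.8 190.7] [60.1 40.5] 6.5
navy [ 249  178   49   73 3479] 0.0297 [461.7  39.9] [38.5 60. ] 32.0
turq [188 313  23  20 196] 0.0294 [457.5 -82.4] [23.1 11.9] 65.5
(200, 180) 271 [0.6216 0.1785 0.0355] 0.0365 [627.5 133.7] [149.6 229.9] 5.505009174346924
(286, 248) 203 [ 0.4394 -0.0923  0.0304] 0.0302 [439.5 -92.2] [59.9 40. ] 64.11274719238281
(318, 251) 208 [ 0.4347 -0.1996  0.0306] 0.0308 [ 435.4 -200.5] [60.6 40.3] 86.2157211303711
(352, 240) 211 [ 0.4668 -0.3158  0.031 ] 0.0307 [ 467.1 -316.2] [39.7 61.2] 32.09376907348633
```

n1 lies flat in the rack (lid at 0.035). Now n2.

Request:
{"op": "send_rows", "data": {
  "targets": [
    [0.8,-0.0015,0,-0.035,0],
    [0.8,0,0,-0.03,0],
    [0.8,0,0,-0.016,0],
    [0.8,0,0,-0.01,0],
    [0.8,0,0,0,0]
  ]
}}

```text
time: 9.8
tool_pos: [0.4626, 0.0407, -0.0312]
tool_rot: [-3.14, -0.001, 2.147]
contact_force: [0.7, -0.4, -0.1]
opening: 0.0732
grip_force: 0.0
```

Request:
{"op": "send_rows", "data": {
  "targets": [
    [0.3,0,0,0,0],
    [0.3,0,0,0,0],
    [0.3,0,0,0,0],
    [0.3,0,0,0,0],
    [0.3,0,0,0,0]
  ]
}}

```text
time: 10.3
tool_pos: [0.4634, 0.0402, -0.0297]
tool_rot: [3.141, 0.001, 2.146]
contact_force: [-0.3, 1.3, 4.1]
opening: 0.04
grip_force: 15.0
```

Request:
{"op": "send_rows", "data": {
  "targets": [
    [0.3,0,0,0,0],
    [0.3,0,0,0,0]
  ]
}}

```text
time: 10.5
tool_pos: [0.4633, 0.0402, -0.0298]
tool_rot: [3.141, 0.0, 2.146]
contact_force: [-1.9, 0.3, 5.2]
opening: 0.0398
grip_force: 15.0
```

Request:
{"op": "send_rows", "data": {
  "targets": [
    [0.3,0,0,0.025,0],
    [0.3,0,0,0.035,0],
    [0.3,0,0,0.04,0],
    [0.3,0.01653,0.00973,0,0.1227],
    [0.3,0.01653,0.00973,0,0.1227]
  ]
}}

```text
time: 11.0
tool_pos: [0.4973, 0.0598, 0.0713]
tool_rot: [3.14, 0.002, 2.395]
contact_force: [0.1, -0.1, -1.2]
opening: 0.0403
grip_force: 15.0
```

Request:
{"op": "send_rows", "data": {
  "targets": [
    [0.3,0.01653,0.00973,0,0.1227],
    [0.3,0.01653,0.00973,0,0.1227],
    [0.3,0.01653,0.00973,0,0.1227],
    [0.3,0.01653,0.00973,0,0.1227],
    [0.3,0.01653,0.00973,0,0.1227]
  ]
}}

```text
time: 11.5
tool_pos: [0.5791, 0.1088, 0.0694]
tool_rot: [-3.142, -0.001, 3.01]
contact_force: [-0.1, -0.4, -0.6]
opening: 0.0399
grip_force: 15.0
```

Request:
{"op": "send_rows", "data": {
  "targets": [
    [0.3,0.01653,0.00973,0,0.1227],
    [0.3,0.01653,0.00973,0,0.1227],
    [0.3,0,0,0,0],
    [0.3,0,0,0,0],
    [0.3,0,0,0,0]
  ]
}}

```text
time: 12.0
tool_pos: [0.6109, 0.1274, 0.0695]
tool_rot: [-3.142, -0.001, -3.035]
contact_force: [0.1, -0.5, -0.7]
opening: 0.0396
grip_force: 15.0
```

Request:
{"op": "send_rows", "data": {
  "targets": [
    [0.3,0,0,-0.03,0],
    [0.3,0,0,-0.02,0],
    [0.3,0,0,0,0],
    [0.3,0,0,0,0]
  ]
}}

```text
time: 12.4
tool_pos: [0.6116, 0.1275, 0.0203]
tool_rot: [3.142, -0.0, -3.034]
contact_force: [0.1, 0.6, -0.9]
opening: 0.04
grip_force: 15.0
```

Request:
{"op": "send_rows", "data": {
  "targets": [
    [0.3,0,0,-0.02,0],
    [0.3,0,0,-0.012,0],
    [0.3,0,0,-0.008,0],
    [0.3,0,0,-0.004,0],
    [0.3,0,0,0,0]
  ]
}}

```text
time: 12.9
tool_pos: [0.6122, 0.1278, -0.0237]
tool_rot: [3.142, 0.001, -3.033]
contact_force: [0.1, -0.6, -0.9]
opening: 0.04
grip_force: 15.0
```

Request:
{"op": "send_rows", "data": {
  "targets": [
    [0.5,0,0,0,0],
    [0.5,0,0,0,0],
    [0.5,0,0,0,0],
    [0.5,0,0,0.03,0],
    [0.5,0,0,0.05,0]
  ]
}}

```text
time: 13.4
tool_pos: [0.6092, 0.1276, 0.0534]
tool_rot: [3.141, -0.008, -3.033]
contact_force: [1.3, -0.4, 0.4]
opening: 0.0461
grip_force: 0.0
```

Request:
{"op": "send_rows", "data": {
  "targets": [
    [0.5,0,0,0.02,0],
    [0.8,-0.01318,-0.04036,0,-0.1015],
    [0.8,-0.01318,-0.04036,0,-0.1015],
    [0.8,-0.01318,-0.04036,0,-0.1015],
    [0.8,-0.01318,-0.04036,0,-0.1015]
  ]
}}

```text
time: 13.9
tool_pos: [0.5586, -0.0349, 0.0762]
tool_rot: [3.141, 0.001, 2.84]
contact_force: [0.1, -1.3, 0.1]
opening: 0.0715
grip_force: 0.0
```

Request:
{"op": "send_rows", "data": {
  "targets": [
    [0.8,-0.01318,-0.04036,0,-0.1015],
    [0.8,-0.01318,-0.04036,0,-0.1015],
    [0.8,-0.01318,-0.04036,0,-0.1015],
    [0.8,-0.01318,-0.04036,0,-0.1015],
    [0.8,-0.01318,-0.04036,0,-0.1015]
  ]
}}

```text
time: 14.4
tool_pos: [0.4926, -0.237, 0.0762]
tool_rot: [3.141, 0.001, 2.332]
contact_force: [-0.7, -0.7, -1.2]
opening: 0.0735
grip_force: 0.0
```

Request:
{"op": "send_rows", "data": {
  "targets": [
    [0.8,-0.01318,-0.04036,0,-0.1015],
    [0.8,-0.01318,-0.04036,0,-0.1015],
    [0.8,0,0,0,0],
    [0.8,0,0,0,0],
    [0.8,0,0,0,0]
  ]
}}

```text
time: 14.9
tool_pos: [0.4671, -0.3151, 0.0758]
tool_rot: [3.141, -0.001, 2.135]
contact_force: [0.2, -0.3, 0.1]
opening: 0.0736
grip_force: 0.0
```

```bash
python3 - <<'E'
from h import *
p,W,s=wcloud(); print(s['tool_pos'],s['tool_rot'],s['opening']); cv2.imwrite('pics/w5.png',p[:,:,::-1]); wboxes(p,W)
snap('top','top5'); boxes('top5',[(192,190,235,226),(235,190,268,226),(286,248,315,274),(318,251,344,274)])
E
```

```text
[ 0.46709327 -0.31513608  0.07582632] [ 3.14132018e+00 -5.44694823e-04  2.13498665e+00] 0.07355594210801684
navy [ 250  177   47   69 3048] 0.0297 [ 464.6 -317.4] [38.1 60. ] 32.5
turq [ 276    9   92  106 4612] 0.0297 [ 432.8 -201.2] [60.4 39.9] 85.5
(192, 190) 320 [0.6118 0.187  0.0349] 0.0358 [626. 207.] [116.6 145. ] 3.253753900527954
(235, 190) 141 [0.6133 0.1145 0.0349] 0.036 [624.2  78.2] [ 84.6 122.6] 13.59048080444336
(286, 248) 208 [ 0.4394 -0.0924  0.0303] 0.0303 [439.6 -92.1] [59.8 40. ] 63.99542236328125
(318, 251) 206 [ 0.4347 -0.2     0.0304] 0.0306 [ 435.2 -200.3] [61.2 40.2] 84.69145202636719
```

Request:
{"op": "send_rows", "data": {
  "targets": [
    [0.8,-0.001,-0.0015,-0.04,0],
    [0.8,0,0,-0.035,0],
    [0.8,0,0,-0.021,0],
    [0.8,0,0,-0.01,0],
    [0.8,0,0,0,0]
  ]
}}

```text
time: 15.5
tool_pos: [0.4657, -0.3164, -0.0311]
tool_rot: [-3.141, -0.002, 2.135]
contact_force: [-0.0, -0.4, -0.2]
opening: 0.0735
grip_force: 0.0
```

Request:
{"op": "send_rows", "data": {
  "targets": [
    [0.3,0,0,0,0],
    [0.3,0,0,0,0],
    [0.3,0,0,0,0],
    [0.3,0,0,0,0],
    [0.3,0,0,0,0]
  ]
}}

```text
time: 16.0
tool_pos: [0.4661, -0.3179, -0.0296]
tool_rot: [3.141, 0.001, 2.134]
contact_force: [-0.3, 0.4, 2.9]
opening: 0.0396
grip_force: 15.0
```

Request:
{"op": "send_rows", "data": {
  "targets": [
    [0.3,0,0,0,0],
    [0.3,0,0,0.025,0],
    [0.3,0,0,0.035,0],
    [0.3,0,0,0.04,0],
    [0.3,0,0,0,0]
  ]
}}

```text
time: 16.5
tool_pos: [0.4686, -0.32, 0.0751]
tool_rot: [3.139, 0.01, 2.134]
contact_force: [0.6, 0.3, -0.1]
opening: 0.0402
grip_force: 15.0
```

```bash
python3 - <<'E'
from h import *
p,W,s=wcloud(); print(s['tool_pos'],s['tool_rot'],s['opening']); cv2.imwrite('pics/w6.png',p[:,:,::-1]); 
snap('top','top6'); boxes('top6',[(286,248,315,274),(318,251,344,274)])
W=cloud('top',np.load('pics/top6.npy')); P=W[175:235,190:275].reshape(-1,3); im=cv2.imread('pics/top6.png')
h=cv2.cvtColor(im,cv2.COLOR_BGR2HSV)[175:235,190:275]; Z=W[175:235,190:275,2]
m=((Z>.028)&(Z<.042)).astype(np.uint8); m[:18]=0
k,l,st,ce=cv2.connectedComponentsWithStats(cv2.morphologyEx(m,cv2.MORPH_OPEN,np.ones((3,3))))
for i in range(1,k):
    Q=W[175:235,190:275][l==i]; r=cv2.minAreaRect((Q[:,:2]*1000).astype(np.float32)); print(st[i],r,np.median(Q[:,2]))
E
```

```text
[ 0.46861585 -0.31997243  0.07505492] [3.13879606 0.00958046 2.1336825 ] 0.040225857723966564
(286, 248) 203 [ 0.4396 -0.0928  0.0302] 0.0301 [439.6 -92.2] [59.8 39.5] 63.56282043457031
(318, 251) 209 [ 0.4346 -0.1999  0.0302] 0.0305 [ 435.2 -199.9] [59.3 40.5] 85.93426513671875
[40 27  5  8 36] ((628.27197265625, 141.8112335205078), (25.766874313354492, 14.133533477783203), 1.416512370109558) 0.03613372421672145
[ 22  29  12  17 110] ((604.5814819335938, 191.95388793945312), (55.78801727294922, 38.58576583862305), 4.486721992492676) 0.035748550741354634
[46 28  5  5 23] ((630.235107421875, 120.94114685058594), (14.962902069091797, 14.018220901489258), 2.5322177410125732) 0.03649218940370358
[22 32  3  4 12] ((616.8543701171875, 207.14541625976562), (7.681822776794434, 11.296734809875488), 87.72715759277344) 0.03630453127438482
[41 39 12  6 44] ((590.9974365234375, 125.57781982421875), (16.37348175048828, 38.860626220703125), 6.79210901260376) 0.036253790064589175
```

Request:
{"op": "send_rows", "data": {
  "targets": [
    [0.3,0.01392,0.03456,0,0.1015],
    [0.3,0.01392,0.03456,0,0.1015],
    [0.3,0.01392,0.03456,0,0.1015],
    [0.3,0.01392,0.03456,0,0.1015],
    [0.3,0.01392,0.03456,0,0.1015]
  ]
}}

```text
time: 17.1
tool_pos: [0.5346, -0.1429, 0.0679]
tool_rot: [-3.141, -0.004, 2.645]
contact_force: [0.0, -1.0, -0.6]
opening: 0.0399
grip_force: 15.0
```

Request:
{"op": "send_rows", "data": {
  "targets": [
    [0.3,0.01392,0.03456,0,0.1015],
    [0.3,0.01392,0.03456,0,0.1015],
    [0.3,0.01392,0.03456,0,0.1015],
    [0.3,0.01392,0.03456,0,0.1015],
    [0.3,0.01392,0.03456,0,0.1015]
  ]
}}

```text
time: 17.6
tool_pos: [0.6042, 0.0296, 0.0676]
tool_rot: [3.141, -0.004, -3.13]
contact_force: [0.4, -0.2, -1.0]
opening: 0.0397
grip_force: 15.0
```

Request:
{"op": "send_rows", "data": {
  "targets": [
    [0.3,0.01392,0.03456,0,0.1015],
    [0.3,0,0,0,0],
    [0.3,0,0,0,0],
    [0.3,0,0,0,0],
    [0.3,0,0,0,0]
  ]
}}

```text
time: 18.1
tool_pos: [0.6184, 0.0613, 0.0693]
tool_rot: [3.141, -0.001, -3.035]
contact_force: [-0.2, -0.1, -0.6]
opening: 0.0396
grip_force: 15.0
```

Request:
{"op": "send_rows", "data": {
  "targets": [
    [0.3,0,0,-0.03,0],
    [0.3,0,0,-0.02,0],
    [0.3,0,0,0,0],
    [0.3,0,0,0,0]
  ]
}}

```text
time: 18.5
tool_pos: [0.6191, 0.0617, 0.0202]
tool_rot: [3.142, -0.0, -3.034]
contact_force: [1.2, -0.2, -0.5]
opening: 0.0399
grip_force: 15.0
```

Request:
{"op": "send_rows", "data": {
  "targets": [
    [0.3,0,0,-0.02,0],
    [0.3,0,0,-0.012,0],
    [0.3,0,0,-0.007,0],
    [0.3,0,0,-0.003,0],
    [0.3,0,0,0,0]
  ]
}}

```text
time: 19.0
tool_pos: [0.6191, 0.0625, -0.0221]
tool_rot: [3.142, 0.0, -3.033]
contact_force: [-0.7, -0.4, -0.8]
opening: 0.04
grip_force: 15.0
```

Request:
{"op": "send_rows", "data": {
  "targets": [
    [0.49,0,0,0,0],
    [0.49,0,0,0,0],
    [0.49,0,0,0,0],
    [0.49,0,0,0.03,0],
    [0.49,0,0,0.05,0]
  ]
}}

```text
time: 19.5
tool_pos: [0.6164, 0.0626, 0.0556]
tool_rot: [3.14, -0.007, -3.033]
contact_force: [1.7, 0.1, -0.0]
opening: 0.0451
grip_force: 0.0
```

Request:
{"op": "send_rows", "data": {
  "targets": [
    [0.49,0,0,0.015,0],
    [0.8,-0.0119,-0.0103,0,-0.1424],
    [0.8,-0.0119,-0.0103,0,-0.1424],
    [0.8,-0.0119,-0.0103,0,-0.1424],
    [0.8,-0.0119,-0.0103,0,-0.1424]
  ]
}}

```text
time: 20.0
tool_pos: [0.5711, 0.021, 0.0733]
tool_rot: [3.141, 0.001, 2.675]
contact_force: [0.5, -0.7, 0.7]
opening: 0.0715
grip_force: 0.0
```

Request:
{"op": "send_rows", "data": {
  "targets": [
    [0.8,-0.0119,-0.0103,0,-0.1424],
    [0.8,-0.0119,-0.0103,0,-0.1424],
    [0.8,-0.0119,-0.0103,0,-0.1424],
    [0.8,-0.0119,-0.0103,0,-0.1424],
    [0.8,-0.0119,-0.0103,0,-0.1424]
  ]
}}

```text
time: 20.5
tool_pos: [0.5116, -0.0306, 0.0732]
tool_rot: [3.141, 0.0, 1.963]
contact_force: [-0.4, 0.5, -0.1]
opening: 0.0735
grip_force: 0.0
```

Request:
{"op": "send_rows", "data": {
  "targets": [
    [0.8,-0.0119,-0.0103,0,-0.1424],
    [0.8,-0.0119,-0.0103,0,-0.1424],
    [0.8,-0.0119,-0.0103,0,-0.1424],
    [0.8,-0.0119,-0.0103,0,-0.1424],
    [0.8,-0.0119,-0.0103,0,-0.1424]
  ]
}}

```text
time: 21.0
tool_pos: [0.4521, -0.0821, 0.0732]
tool_rot: [3.141, 0.0, 1.251]
contact_force: [0.1, 0.2, 1.5]
opening: 0.0733
grip_force: 0.0
```

Request:
{"op": "send_rows", "data": {
  "targets": [
    [0.8,-0.0119,-0.0103,0,-0.1424],
    [0.8,0,0,0,0],
    [0.8,0,0,0,0],
    [0.8,0,0,0,0]
  ]
}}

```text
time: 21.4
tool_pos: [0.4412, -0.0917, 0.0731]
tool_rot: [3.141, -0.0, 1.117]
contact_force: [0.7, 1.2, -0.1]
opening: 0.0734
grip_force: 0.0
```

```bash
python3 - <<'E'
from h import *
p,W,s=wcloud(); print(s['tool_pos'],s['tool_rot'],s['opening']); cv2.imwrite('pics/w7.png',p[:,:,::-1]); wboxes(p,W)
snap('top','top7'); boxes('top7',[(318,251,344,274)])
W=cloud('top',np.load('pics/top7.npy')); Z=W[175:235,190:275,2]
m=((Z>.028)&(Z<.042)).astype(np.uint8); m[:20]=0
k,l,st,ce=cv2.connectedComponentsWithStats(cv2.morphologyEx(m,cv2.MORPH_OPEN,np.ones((3,3))))
for i in range(1,k):
    Q=W[175:235,190:275][l==i]; r=cv2.minAreaRect((Q[:,:2]*1000).astype(np.float32)); print(st[i],r,np.median(Q[:,2]))
E
```

```text
[ 0.44122978 -0.09173081  0.07307843] [ 3.14064734e+00 -2.32586670e-04  1.11682648e+00] 0.07344404569053826
turq [ 249  180   49   70 3191] 0.0298 [437.3 -93.1] [60.  39.3] 64.0
turq [ 297  313   52   28 1132] 0.03 [ 431.9 -210.6] [35.7 43.9] 75.5
(318, 251) 61 [ 0.4308 -0.2206  0.0298] 0.0301 [ 432.4 -218.6] [37.8 22. ] 0.3216712176799774
[ 60  25  11  18 114] ((618.8408203125, 62.326324462890625), (60.423545837402344, 34.76571273803711), 0.4898494482040405) 0.03619683123152073
[ 41  27  11  12 105] ((621.441162109375, 127.90223693847656), (39.720096588134766, 35.14570236206055), 0.862768828868866) 0.03625719478321132
[26 29  8 16 90] ((607.1787719726562, 182.85952758789062), (55.741111755371094, 22.968950271606445), 10.56926441192627) 0.036310907990392494
[68 36  3  4 12] ((604.9368896484375, 48.252784729003906), (11.41201400756836, 6.942373275756836), 1.2549195289611816) 0.03639582422151466
[49 39  4  4 16] ((593.58349609375, 111.80076599121094), (11.643162727355957, 10.527206420898438), 1.9998716115951538) 0.03655506916779272
[23 40  4  4 15] ((589.4910888671875, 201.10006713867188), (10.78225326538086, 11.544801712036133), 85.77252960205078) 0.03571897061864626
[44 40  4  4 16] ((590.1372680664062, 129.0165252685547), (11.14734172821045, 10.694496154785156), 0.7622535228729248) 0.03355504634067885
```

Request:
{"op": "send_rows", "data": {
  "targets": [
    [0.8,-0.0025,-0.001,-0.04,0],
    [0.8,0,0,-0.035,0],
    [0.8,0,0,-0.018,0],
    [0.8,0,0,-0.01,0],
    [0.8,0,0,0,0]
  ]
}}

```text
time: 22.0
tool_pos: [0.4376, -0.0925, -0.0311]
tool_rot: [-3.14, 0.0, 1.115]
contact_force: [0.2, -0.1, -0.4]
opening: 0.0734
grip_force: 0.0
```

Request:
{"op": "send_rows", "data": {
  "targets": [
    [0.3,0,0,0,0],
    [0.3,0,0,0,0],
    [0.3,0,0,0,0],
    [0.3,0,0,0,0],
    [0.3,0,0,0,0]
  ]
}}

```text
time: 22.5
tool_pos: [0.4383, -0.0931, -0.0297]
tool_rot: [3.141, -0.0, 1.114]
contact_force: [-0.8, -0.2, 4.6]
opening: 0.0396
grip_force: 15.0
```

Request:
{"op": "send_rows", "data": {
  "targets": [
    [0.3,0,0,0,0],
    [0.3,0,0,0.025,0],
    [0.3,0,0,0.035,0],
    [0.3,0,0,0.04,0],
    [0.3,0.02917,-0.0172,0,0.0758]
  ]
}}

```text
time: 23.0
tool_pos: [0.4676, -0.1097, 0.0747]
tool_rot: [3.136, -0.0, 1.192]
contact_force: [1.0, -0.3, -0.2]
opening: 0.0399
grip_force: 15.0
```

Request:
{"op": "send_rows", "data": {
  "targets": [
    [0.3,0.02917,-0.0172,0,0.0758],
    [0.3,0.02917,-0.0172,0,0.0758],
    [0.3,0.02917,-0.0172,0,0.0758],
    [0.3,0.02917,-0.0172,0,0.0758],
    [0.3,0.02917,-0.0172,0,0.0758]
  ]
}}

```text
time: 23.5
tool_pos: [0.6138, -0.1967, 0.0694]
tool_rot: [-3.141, -0.0, 1.572]
contact_force: [-0.0, -0.2, 0.2]
opening: 0.04
grip_force: 15.0
```

Request:
{"op": "send_rows", "data": {
  "targets": [
    [0.3,0,0,0,0],
    [0.3,0,0,0,0],
    [0.3,0,0,0,0]
  ]
}}

```text
time: 23.8
tool_pos: [0.6118, -0.1954, 0.0694]
tool_rot: [-3.14, -0.001, 1.568]
contact_force: [-1.0, 0.0, -1.7]
opening: 0.04
grip_force: 15.0
```

```bash
python3 - <<'E'
from h import *
p,W,s=wcloud(); print(s['tool_pos'],s['tool_rot'],s['opening']); cv2.imwrite('pics/w8.png',p[:,:,::-1]); np.save('pics/w8W.npy',W)
m=(np.abs(W[...,2]-.012)<.004)&(np.hypot(W[...,0]-.614,W[...,1]+.345)<.05)
P=W[m]; print(len(P)); r=cv2.minAreaRect((P[:,:2]*1000).astype(np.float32)); print(r)
k=cv2.convexHull((P[:,:2]*1000).astype(np.float32))[:,0]; print(k.round(0).tolist()); v,u=np.where(m); print(u.min(),u.max(),v.min(),v.max())
E
```

```text
[ 0.61182686 -0.19537159  0.06940141] [-3.13990430e+00 -8.81523838e-04  1.56827113e+00] 0.039962994184418066
558
((611.9732666015625, -329.5868835449219), (18.383014678955078, 50.56535720825195), 88.31792449951172)
[[637.0, -339.0], [637.0, -336.0], [637.0, -334.0], [636.0, -322.0], [634.0, -321.0], [631.0, -321.0], [626.0, -321.0], [595.0, -322.0], [591.0, -323.0], [590.0, -323.0], [588.0, -324.0], [587.0, -325.0], [587.0, -325.0], [587.0, -329.0], [587.0, -331.0], [588.0, -338.0], [637.0, -340.0]]
253 302 326 341
```

View pics/w8.png

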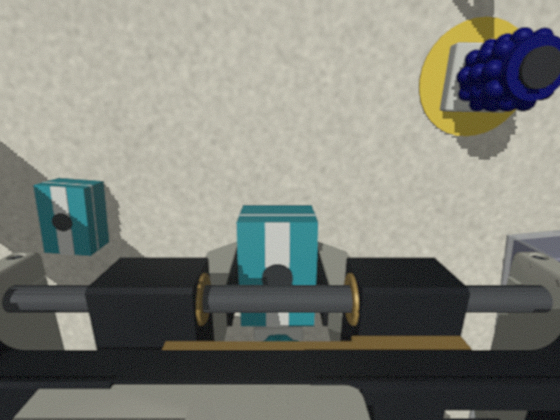

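The held turquoise box is over the row spot. The base's front edge gives a stand yaw of about 0 (within 0.03) and a centre of about (0.613, -0.346), which matches the top view. I'm lowering at (0.613, -0.195).

Request:
{"op": "send_rows", "data": {
  "targets": [
    [0.3,0,0,-0.035,0],
    [0.3,0,0,-0.03,0],
    [0.3,0,0,-0.02,0],
    [0.3,0,0,-0.01,0],
    [0.3,0,0,0,0]
  ]
}}

```text
time: 24.35
tool_pos: [0.6119, -0.1954, -0.0261]
tool_rot: [-3.139, -0.001, 1.569]
contact_force: [-0.3, 0.8, -1.2]
opening: 0.0399
grip_force: 15.0
```

Request:
{"op": "send_rows", "data": {
  "targets": [
    [0.3,0,0,-0.004,0],
    [0.3,0,0,0,0],
    [0.6,0,0,0,0],
    [0.6,0,0,0,0],
    [0.6,0,0,0,0]
  ]
}}

```text
time: 24.85
tool_pos: [0.6134, -0.1963, -0.0286]
tool_rot: [3.141, 0.0, 1.569]
contact_force: [0.2, -0.7, 0.3]
opening: 0.0546
grip_force: 0.0
```

Request:
{"op": "send_rows", "data": {
  "targets": [
    [0.6,0,0,0,0],
    [0.6,0,0,0.03,0],
    [0.6,0,0,0.05,0],
    [0.6,0,0,0.02,0],
    [0.8,0,0,0,0]
  ]
}}

```text
time: 25.35
tool_pos: [0.6154, -0.1972, 0.0751]
tool_rot: [3.134, 0.003, 1.569]
contact_force: [-0.1, 0.1, -0.0]
opening: 0.0596
grip_force: 0.0
```

Request:
{"op": "send_rows", "data": {
  "targets": [
    [0.8,-0.0356,-0.0008,0,-0.0146],
    [0.8,-0.0356,-0.0008,0,-0.0146],
    [0.8,-0.0356,-0.0008,0,-0.0146],
    [0.8,-0.0356,-0.0008,0,-0.0146],
    [0.8,-0.0356,-0.0008,0,-0.0146]
  ]
}}

```text
time: 25.85
tool_pos: [0.4328, -0.1995, 0.0696]
tool_rot: [-3.14, -0.001, 1.496]
contact_force: [-0.8, 0.3, -0.6]
opening: 0.0734
grip_force: 0.0
```

Request:
{"op": "send_rows", "data": {
  "targets": [
    [0.8,0,0,0,0],
    [0.8,0,0,0,0],
    [0.8,0,0,0,0]
  ]
}}

```text
time: 26.15
tool_pos: [0.4359, -0.2004, 0.0706]
tool_rot: [3.141, 0.0, 1.496]
contact_force: [0.2, -0.5, 0.4]
opening: 0.0731
grip_force: 0.0
```

```bash
python3 - <<'E'
from h import *
p,W,s=wcloud(); print(s['tool_pos'],s['tool_rot'],s['opening']); wboxes(p,W)
snap('top','top9'); boxes('top9',[(315,195,350,230)])
E
```

```text
[ 0.43594626 -0.20037996  0.07055367] [3.14106608e+00 1.40111515e-04 1.49616652e+00] 0.07313755291331833
turq [ 460  156   65   75 3902] 0.0293 [ 613.4 -197.2] [42.4 60.2] 0.0
turq [ 249  178   49   71 3331] 0.0297 [ 432.8 -201.1] [60.5 39.4] 85.4
(315, 195) 216 [ 0.6154 -0.1968  0.0304] 0.0302 [ 615.6 -196.9] [40.3 61. ] 0.08114706724882126
```

Request:
{"op": "send_rows", "data": {
  "targets": [
    [0.8,-0.001,0,-0.04,0],
    [0.8,0,0,-0.035,0],
    [0.8,0,0,-0.016,0],
    [0.8,0,0,-0.01,0],
    [0.8,0,0,0,0]
  ]
}}

```text
time: 26.75
tool_pos: [0.4339, -0.1997, -0.0313]
tool_rot: [-3.14, -0.001, 1.496]
contact_force: [-0.0, -0.1, 0.4]
opening: 0.0734
grip_force: 0.0
```

Request:
{"op": "send_rows", "data": {
  "targets": [
    [0.3,0,0,0,0],
    [0.3,0,0,0,0],
    [0.3,0,0,0,0],
    [0.3,0,0,0,0],
    [0.3,0,0,0,0]
  ]
}}

```text
time: 27.25
tool_pos: [0.4342, -0.2003, -0.0297]
tool_rot: [3.141, 0.0, 1.496]
contact_force: [-0.1, -0.1, 4.7]
opening: 0.0399
grip_force: 15.0
```

Request:
{"op": "send_rows", "data": {
  "targets": [
    [0.3,0,0,0,0],
    [0.3,0,0,0.025,0],
    [0.3,0,0,0.035,0],
    [0.3,0,0,0.04,0],
    [0.3,0.0358,-0.0137,0,0.0145]
  ]
}}

```text
time: 27.75
tool_pos: [0.4699, -0.2141, 0.0752]
tool_rot: [3.137, 0.003, 1.51]
contact_force: [1.0, -0.4, 0.1]
opening: 0.0401
grip_force: 15.0
```

Request:
{"op": "send_rows", "data": {
  "targets": [
    [0.3,0.0358,-0.0137,0,0.0145],
    [0.3,0.0358,-0.0137,0,0.0145],
    [0.3,0.0358,-0.0137,0,0.0145],
    [0.3,0.0358,-0.0137,0,0.0145],
    [0.3,0,0,0,0]
  ]
}}

```text
time: 28.25
tool_pos: [0.6162, -0.27, 0.0685]
tool_rot: [3.14, 0.001, 1.569]
contact_force: [0.0, -0.7, 0.4]
opening: 0.0402
grip_force: 15.0
```

Request:
{"op": "send_rows", "data": {
  "targets": [
    [0.3,0,0,0,0],
    [0.3,0,0,0,0],
    [0.3,0,0,-0.02,0],
    [0.3,0,0,0,0],
    [0.3,0,0,0,0]
  ]
}}

```text
time: 28.75
tool_pos: [0.6122, -0.2683, 0.0501]
tool_rot: [-3.141, -0.001, 1.568]
contact_force: [-0.3, -1.0, -0.8]
opening: 0.0401
grip_force: 15.0
```

Request:
{"op": "send_rows", "data": {
  "targets": [
    [0.3,0,0,-0.035,0],
    [0.3,0,0,-0.025,0],
    [0.3,0,0,-0.014,0],
    [0.3,0,0,-0.004,0],
    [0.3,0,0,0,0]
  ]
}}

```text
time: 29.25
tool_pos: [0.6133, -0.2689, -0.0276]
tool_rot: [3.141, 0.0, 1.568]
contact_force: [-0.5, -1.2, -0.3]
opening: 0.0403
grip_force: 15.0
```

Request:
{"op": "send_rows", "data": {
  "targets": [
    [0.3,0,0,-0.001,0],
    [0.6,0,0,0,0],
    [0.6,0,0,0,0],
    [0.6,0,0,0,0],
    [0.6,0,0,0,0]
  ]
}}

```text
time: 29.75
tool_pos: [0.6132, -0.2687, -0.0288]
tool_rot: [3.141, 0.0, 1.568]
contact_force: [-0.0, 0.5, -0.1]
opening: 0.0548
grip_force: 0.0
```

Request:
{"op": "send_rows", "data": {
  "targets": [
    [0.6,0,0,0.03,0],
    [0.6,0,0,0.05,0],
    [0.6,0,0,0.04,0],
    [0.6,0,0,0.03,0],
    [0.3,0,0,0,0]
  ]
}}

```text
time: 30.25
tool_pos: [0.6157, -0.2701, 0.1269]
tool_rot: [3.133, 0.005, 1.568]
contact_force: [0.3, -0.9, -0.8]
opening: 0.0513
grip_force: 0.0
```

Request:
{"op": "send_rows", "data": {
  "targets": [
    [0,-0.00265,0.0414,0.0022,0.008],
    [0,-0.00265,0.0414,0.0022,0.008],
    [0,-0.00265,0.0414,0.0022,0.008],
    [0,-0.00265,0.0414,0.0022,0.008],
    [0,-0.00265,0.0414,0.0022,0.008]
  ]
}}

```text
time: 30.75
tool_pos: [0.599, -0.06, 0.131]
tool_rot: [-3.14, -0.0, 1.608]
contact_force: [0.1, 0.4, -0.9]
opening: 0.0115
grip_force: 0.0
```

Request:
{"op": "send_rows", "data": {
  "targets": [
    [0,-0.00265,0.0414,0.0022,0.008],
    [0,-0.00265,0.0414,0.0022,0.008],
    [0,-0.00265,0.0414,0.0022,0.008],
    [0,-0.00265,0.0414,0.0022,0.008],
    [0,-0.00265,0.0414,0.0022,0.008]
  ]
}}

```text
time: 31.25
tool_pos: [0.5857, 0.1469, 0.142]
tool_rot: [-3.14, 0.0, 1.649]
contact_force: [0.2, 0.2, -0.2]
opening: 0.0006
grip_force: 0.0
```

Request:
{"op": "send_rows", "data": {
  "targets": [
    [0,-0.00265,0.0414,0.0022,0.008],
    [0,-0.00265,0.0414,0.0022,0.008],
    [0,-0.00265,0.0414,0.0022,0.008],
    [0,-0.00265,0.0414,0.0022,0.008],
    [0,0,0,0,0]
  ]
}}

```text
time: 31.75
tool_pos: [0.5743, 0.316, 0.1506]
tool_rot: [-3.141, -0.002, 1.686]
contact_force: [0.8, -0.6, 0.4]
opening: 0.0005
grip_force: 0.0
```

Request:
{"op": "send_rows", "data": {
  "targets": [
    [0,0,0,0,0],
    [0,0,0,0,0],
    [0,0,0,0,0]
  ]
}}

```text
time: 32.05
tool_pos: [0.5762, 0.3095, 0.1514]
tool_rot: [-3.141, 0.0, 1.679]
contact_force: [0.3, -0.1, -0.1]
opening: 0.0002
grip_force: 0.0
```

```bash
python3 - <<'E'
from h import *
p,W,s=wcloud(); print(s['tool_pos'],s['tool_rot'],s['opening']); cv2.imwrite('pics/w10.png',p[:,:,::-1])
h=cv2.cvtColor(p,cv2.COLOR_RGB2HSV); m=((h[...,0]<6)|(h[...,0]>174))&(h[...,1]>150)&(W[...,2]>.05)
P=W[m]; print(len(P),P.mean(0) if len(P) else 0, np.percentile(P,[2,98],axis=0) if len(P) else 0)
n=m&(W[...,2]>np.nanpercentile(P[:,2],60)); 
R=Rotation.from_euler('xyz',s['tool_rot']).as_matrix(); T=(W-s['tool_pos'])@R*1000
f=(np.abs(T[...,1])<40)&(T[...,0]<30)&(T[...,0]>-30)&(T[...,2]<-30)&(T[...,2]>-75); print('finger lowest z', np.percentile(T[f][:,2],[95,99]) if f.sum() else 0)
snap('top','top10'); boxes('top10',[(315,195,362,230)])
W=cloud('top',np.load('pics/top10.npy')); 
E
```

```text
[0.57621288 0.30945846 0.15138089] [-3.14109769e+00  4.08672976e-04  1.67854469e+00] 0.00018885030685462565
1090 [0.56957183 0.30943163 0.11017969] [[0.5550695  0.29694105 0.10038805]
 [0.58464723 0.32082988 0.11765591]]
finger lowest z [-42.58910656 -39.9659729 ]
(315, 195) 416 [ 0.6158 -0.2318  0.0305] 0.0303 [ 616. -232.] [ 40.8 131.5] 0.47889336943626404
```

View pics/w10.png

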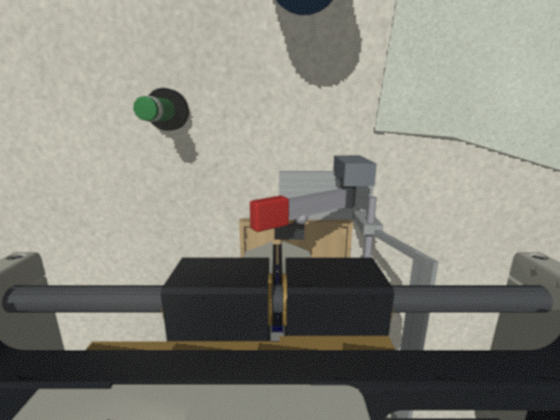

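```bash
python3 - <<'E'
from h import *
d=np.load('pics/top0.npy'); W=cloud('top',d)
c,s=np.cos(.108),np.sin(.108); x=W[...,0]-.6179; y=W[...,1]-.1486; X=c*x+s*y; Y=-s*x+c*y
for y0 in range(90,190,10):
    print(y0,[ (int(1000*np.percentile(W[...,2][k],98)) if (k:=(abs(X-x0/1000-.005)<.005)&(abs(Y-y0/1000-.005)<.005)&(W[...,2]<.2)).sum()>0 else -1) for x0 in range(-60,110,10)])
E
```

```text
90 [10, 11, 11, 12, 12, 9, 10, 12, 10, 7, 15, 7, 20, 50, 6, 120, 136]
100 [10, 9, 14, 10, 13, 9, 4, 7, 14, 14, 8, 11, 14, 46, 45, 116, 130]
110 [12, 21, 19, 13, 8, 11, 21, 20, 14, 22, 20, 19, 22, 53, 49, 117, 134]
120 [16, 3, 21, 74, 72, 75, 73, 14, 18, 14, 9, 20, 60, 61, 84, 116, 133]
130 [5, 3, 11, 70, 77, 75, 73, 9, 9, 14, 13, 10, 54, 58, 57, -1, 1]
140 [6, 11, 8, 102, 66, 90, 87, 10, 10, 10, 11, 17, 14, 50, 46, 7, 4]
150 [6, 119, 119, 114, 108, 96, 95, 81, 76, 66, 65, 56, 12, 51, 49, 3, 8]
160 [6, 118, 122, 111, 110, 99, 86, 82, 81, 72, 68, 61, 11, 46, -1, 8, 7]
170 [9, 112, 122, 114, 108, 92, 86, 80, 73, 68, 71, 60, 64, 51, 13, 5, 8]
180 [5, 9, 8, -1, -1, -1, -1, 4, 8, 6, 65, 67, 67, 67, 6, 3, 6]
```

Request:
{"op": "send_rows", "data": {
  "targets": [
    [0,-0.002,0,-0.03,0],
    [0,0,0,-0.03,0],
    [0,0,0,-0.01,0],
    [0,-0.003,0,-0.005,0],
    [0,-0.003,0,-0.005,0]
  ]
}}

```text
time: 32.65
tool_pos: [0.569, 0.3108, 0.0727]
tool_rot: [3.139, -0.0, 1.68]
contact_force: [1.4, -2.0, 3.6]
opening: 0.0002
grip_force: 1.4
```

Request:
{"op": "send_rows", "data": {
  "targets": [
    [0,-0.003,-0.001,-0.005,0],
    [0,-0.003,0,-0.005,0],
    [0,-0.002,0,-0.005,0]
  ]
}}

```text
time: 32.95
tool_pos: [0.56, 0.3101, 0.0573]
tool_rot: [3.14, -0.0, 1.681]
contact_force: [-0.3, -1.7, 2.9]
opening: 0.0007
grip_force: 1.3
```

Request:
{"op": "send_rows", "data": {
  "targets": [
    [0,-0.001,0,-0.006,0],
    [0,-0.001,0,-0.006,0],
    [0,-0.001,0,-0.006,0],
    [0,-0.001,0,-0.005,0],
    [0,-0.001,0,-0.005,0]
  ]
}}

```text
time: 33.45
tool_pos: [0.5543, 0.3101, 0.0285]
tool_rot: [-3.141, -0.0, 1.681]
contact_force: [-2.4, 0.6, 5.0]
opening: 0.0004
grip_force: 1.8
```

Request:
{"op": "send_rows", "data": {
  "targets": [
    [0,0,0,-0.004,0],
    [0,0,0,-0.003,0],
    [0,0,0,-0.002,0]
  ]
}}

```text
time: 33.75
tool_pos: [0.5546, 0.3098, 0.0189]
tool_rot: [-3.141, 0.0, 1.68]
contact_force: [-1.6, -0.7, 2.0]
opening: 0.0002
grip_force: 1.4
```

Request:
{"op": "send_rows", "data": {
  "targets": [
    [0,0,0,-0.002,0],
    [0,0,0,-0.002,0],
    [0,0,0,0,0]
  ]
}}

```text
time: 34.05
tool_pos: [0.5547, 0.3099, 0.017]
tool_rot: [-3.142, 0.0, 1.68]
contact_force: [-5.6, -2.0, 10.8]
opening: 0.0002
grip_force: 5.5
```

Request:
{"op": "send_rows", "data": {
  "targets": [
    [0,0,0,0.01,0],
    [0,0,0,0.03,0],
    [0,0,0,0.04,0],
    [0,0,0,0.04,0],
    [0,0,0,0,0]
  ]
}}

```text
time: 34.55
tool_pos: [0.5587, 0.3114, 0.1426]
tool_rot: [3.129, -0.003, 1.68]
contact_force: [0.7, -0.1, 0.7]
opening: 0.0007
grip_force: 0.0
```

Request:
{"op": "send_rows", "data": {
  "targets": [
    [0.6,0,0,0,0],
    [0.6,0,0,0,0]
  ]
}}

```text
time: 34.75
tool_pos: [0.5544, 0.3096, 0.1344]
tool_rot: [-3.14, 0.001, 1.68]
contact_force: [-0.8, -0.0, 0.1]
opening: 0.012
grip_force: 0.0
```

```bash
python3 - <<'E'
from h import *
p,W,s=wcloud(); print(s['tool_pos'],s['tool_rot'],s['opening']); cv2.imwrite('pics/w11.png',p[:,:,::-1])
h=cv2.cvtColor(p,cv2.COLOR_RGB2HSV); m=((h[...,0]<6)|(h[...,0]>174))&(h[...,1]>150)
P=W[m]; print(len(P),P.mean(0),np.percentile(P,[2,98],axis=0).round(4).tolist())
m=(h[...,0]>60)&(h[...,0]<85)&(h[...,1]>100)&(abs(W[...,2]-.065)<.004); P=W[m]
print(len(P)); print(cv2.minEnclosingCircle((P[:,:2]*1000).astype(np.float32)),P[:,2].mean())
E
```

```text
[0.5543805  0.30958368 0.1343563 ] [-3.13975704e+00  6.46299504e-04  1.68032501e+00] 0.011987658521515634
865 [nan nan nan] [[nan, nan, nan], [nan, nan, nan]]
442
((449.60211181640625, 380.6834411621094), 9.808690071105957) 0.0646051701716843
```

View pics/w11.png

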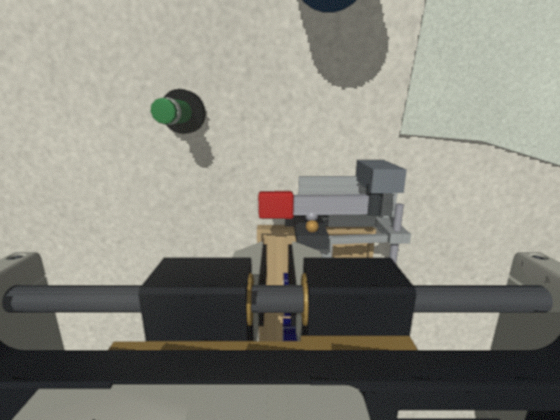

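The lever is level with its red pad at (275,204), and the keeper bar lies across the boxes. Next is the marker at about (0.451, 0.380).

Request:
{"op": "send_rows", "data": {
  "targets": [
    [0.6,-0.0345,0.0235,0,0],
    [0.6,-0.0345,0.0235,0,0],
    [0.6,-0.0345,0.0235,0,0],
    [0.6,0,0,0,0],
    [0.6,0,0,0,0]
  ]
}}

```text
time: 35.3
tool_pos: [0.4506, 0.3807, 0.1347]
tool_rot: [-3.14, 0.001, 1.682]
contact_force: [1.0, 0.4, -0.5]
opening: 0.0536
grip_force: 0.0
```

Request:
{"op": "send_rows", "data": {
  "targets": [
    [0.6,0,0,0,0],
    [0.6,0,0,-0.02,0],
    [0.6,0,0,-0.02,0],
    [0.6,0,0,0,0]
  ]
}}

```text
time: 35.7
tool_pos: [0.4509, 0.3784, 0.0926]
tool_rot: [-3.136, 0.003, 1.679]
contact_force: [-0.7, -0.0, -0.6]
opening: 0.0552
grip_force: 0.0
```

```bash
python3 - <<'E'
from h import *
p,W,s=wcloud(); print(s['tool_pos'],s['tool_rot'],s['opening'])
h=cv2.cvtColor(p,cv2.COLOR_RGB2HSV)
m=(h[...,0]>60)&(h[...,0]<85)&(h[...,1]>100)&(abs(W[...,2]-.065)<.004); P=W[m]
if len(P): print(cv2.minEnclosingCircle((P[:,:2]*1000).astype(np.float32)),P[:,2].mean())
t,d=snap('top','top11'); W=cloud('top',d); h=cv2.cvtColor(t,cv2.COLOR_RGB2HSV); m=((h[...,0]<6)|(h[...,0]>174))&(h[...,1]>150); m[:200]=0;m[240:]=0;m[:,:160]=0;m[:,200:]=0
P=W[m]; print('pad',len(P),P.mean(0))
E
```

```text
[0.45088259 0.3783547  0.09257813] [-3.13644714e+00  2.88201172e-03  1.67853545e+00] 0.05522458847619707
((448.91180419921875, 381.6018981933594), 10.034625053405762) 0.06444244672517026
pad 63 [0.55107223 0.30245784 0.08688539]
```

```bash
python3 - <<'E'
from h import *
d=np.load('pics/top11.npy');W=cloud('top',d);t=cv2.imread('pics/top11.png'); h=cv2.cvtColor(t,cv2.COLOR_BGR2HSV); m=((h[...,0]<6)|(h[...,0]>174))&(h[...,1]>150); m[:200]=0;m[240:]=0;m[:,:160]=0;m[:,200:]=0
P=W[m]; print(np.sort(P[:,2]).round(3)); v,u=np.where(m); print(u.min(),u.max(),v.min(),v.max())
cv2.imwrite('pics/top11c.png',cv2.resize(t[150:285,140:400],(800,415),interpolation=cv2.INTER_CUBIC))
c,s=np.cos(.108),np.sin(.108); x=W[...,0]-.6179; y=W[...,1]-.1486; X=c*x+s*y; Y=-s*x+c*y
for a,b in ((0,-.053),(0,.012),(0,.1),(0,-.11)): 
  k=(abs(Y-b)<.008)&(abs(X)<.03); print(b,np.percentile(W[k][:,2],[5,50,99]).round(3))
E
```

```text
[0.052 0.052 0.053 0.053 0.054 0.054 0.054 0.055 0.055 0.055 0.056 0.056
 0.056 0.056 0.056 0.057 0.057 0.057 0.058 0.058 0.058 0.059 0.059 0.059
 0.059 0.06  0.06  0.06  0.06  0.06  0.06  0.06  0.06  0.061 0.061 0.061
 0.061 0.062 0.062 0.062 0.062 0.062 0.062 0.062 0.063 0.063 0.064 0.064
 0.064 0.064 0.065 0.065 0.065 0.065 0.065 0.065 0.065 0.066 0.066 0.067
 0.067 0.067 1.75 ]
179 185 221 230
-0.053 [0.    0.01  0.064]
0.012 [0.002 0.011 0.062]
0.1 [-0.001  0.01   0.061]
-0.11 [0.    0.032 0.06 ]
```

View pics/top11c.png

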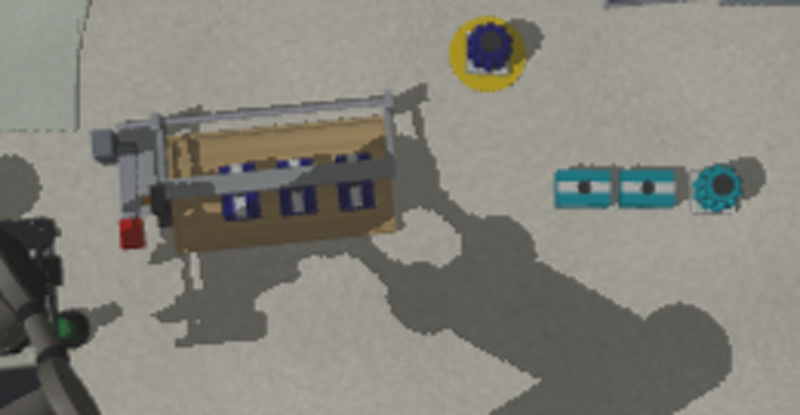

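The lever is held (pad at about 0.06), the bar lies over the three navy boxes, and the turquoise row sits square beside its stand at (720,188). I'm gripping the marker now.

Request:
{"op": "send_rows", "data": {
  "targets": [
    [0.6,0,0,-0.03,0],
    [0.6,0,0,-0.04,0],
    [0.6,0,0,-0.03,0],
    [0.6,0,0,-0.01,0],
    [0.6,0,0,0,0]
  ],
  "grip_force": 10
}}

```text
time: 36.3
tool_pos: [0.4516, 0.3801, -0.0147]
tool_rot: [-3.141, 0.001, 1.68]
contact_force: [-0.0, -0.0, 0.3]
opening: 0.0558
grip_force: 0.0
```

Request:
{"op": "send_rows", "data": {
  "targets": [
    [0.1,0,0,0,0],
    [0.1,0,0,0,0],
    [0.1,0,0,0,0],
    [0.1,0,0,0,0],
    [0.1,0,0,0,0]
  ]
}}

```text
time: 36.8
tool_pos: [0.4514, 0.3806, -0.0137]
tool_rot: [3.141, -0.0, 1.68]
contact_force: [-2.2, -0.4, 4.4]
opening: 0.0215
grip_force: 10.0
```

Request:
{"op": "send_rows", "data": {
  "targets": [
    [0.1,0,0,0,0],
    [0.1,0,0,0,0],
    [0.1,0,0,0,0]
  ]
}}

```text
time: 37.1
tool_pos: [0.4515, 0.3806, -0.0137]
tool_rot: [3.141, -0.0, 1.681]
contact_force: [-2.4, -1.0, 6.8]
opening: 0.0214
grip_force: 10.0
```

Request:
{"op": "send_rows", "data": {
  "targets": [
    [0.1,0,0,0.02,0],
    [0.1,0,0,0.03,0],
    [0.1,0,0,0.02,0],
    [0.1,0.0087,-0.0407,0,0],
    [0.1,0.0087,-0.0407,0,0]
  ]
}}

```text
time: 37.6
tool_pos: [0.4691, 0.299, 0.0561]
tool_rot: [3.14, -0.0, 1.683]
contact_force: [0.2, 0.1, -1.7]
opening: 0.0218
grip_force: 10.0
```

Request:
{"op": "send_rows", "data": {
  "targets": [
    [0.1,0.0087,-0.0407,0,0],
    [0.1,0.0087,-0.0407,0,0],
    [0.1,0.0087,-0.0407,0,0],
    [0.1,0.0087,-0.0407,0,0],
    [0.1,0,0,0,0]
  ]
}}

```text
time: 38.1
tool_pos: [0.5047, 0.1319, 0.0555]
tool_rot: [3.141, 0.001, 1.676]
contact_force: [0.7, 0.2, -1.3]
opening: 0.0222
grip_force: 10.0
```

Request:
{"op": "send_rows", "data": {
  "targets": [
    [0.1,0,0,0,0],
    [0.1,0,0,0,0],
    [0.1,0,0,-0.03,0],
    [0.1,0,0,-0.02,0],
    [0.1,0,0,-0.01,0]
  ]
}}

```text
time: 38.6
tool_pos: [0.5022, 0.1375, -0.006]
tool_rot: [-3.139, -0.0, 1.683]
contact_force: [0.2, 0.2, 0.2]
opening: 0.022
grip_force: 10.0
```

Request:
{"op": "send_rows", "data": {
  "targets": [
    [0.1,0,0,-0.006,0],
    [0.1,0,0,-0.002,0],
    [0.1,0,0,0,0]
  ]
}}

```text
time: 38.9
tool_pos: [0.504, 0.1366, -0.012]
tool_rot: [3.141, -0.0, 1.681]
contact_force: [0.6, -0.2, -1.0]
opening: 0.0214
grip_force: 10.0
```

Request:
{"op": "send_rows", "data": {
  "targets": [
    [0.1,0,0,-0.0015,0],
    [0.1,0,0,0,0],
    [0.1,0,0,0,0],
    [0.1,0,0,0,0]
  ]
}}

```text
time: 39.3
tool_pos: [0.5039, 0.1362, -0.0136]
tool_rot: [3.141, -0.0, 1.68]
contact_force: [-0.1, -0.6, -1.2]
opening: 0.0213
grip_force: 10.0
```

Request:
{"op": "send_rows", "data": {
  "targets": [
    [0.5,0,0,0,0],
    [0.5,0,0,0,0],
    [0.5,0,0,0,0],
    [0.5,0,0,0,0],
    [0.5,0,0,0.02,0]
  ]
}}

```text
time: 39.8
tool_pos: [0.5018, 0.136, 0.0044]
tool_rot: [-3.137, 0.0, 1.68]
contact_force: [-0.2, 0.8, -0.1]
opening: 0.0458
grip_force: 0.0
```

Request:
{"op": "send_rows", "data": {
  "targets": [
    [0.5,0,0,0.04,0],
    [0.5,0,0,0.04,0],
    [0.5,0,0,0.04,0],
    [0.5,-0.02,0.03,0,0],
    [0.5,-0.02,0.03,0,0]
  ]
}}

```text
time: 40.3
tool_pos: [0.4643, 0.1966, 0.1276]
tool_rot: [3.138, -0.001, 1.678]
contact_force: [0.7, 1.7, -0.9]
opening: 0.0456
grip_force: 0.0
```

Request:
{"op": "send_rows", "data": {
  "targets": [
    [0.5,-0.02,0.045,0,0],
    [0.5,-0.01,0.045,0,0],
    [0.5,0,0.045,0,0],
    [0.5,0,0.045,0,0],
    [0.5,0,0,0,0]
  ]
}}

```text
time: 40.8
tool_pos: [0.4329, 0.3811, 0.1259]
tool_rot: [3.141, -0.002, 1.685]
contact_force: [0.2, 0.1, -0.3]
opening: 0.0459
grip_force: 0.0
```

```bash
python3 - <<'E'
from h import *
t,d=snap('top','top12'); W=cloud('top',d); print(observe()['time'],observe()['tool_pos'])
boxes('top12',[(315,195,362,230)])
h=cv2.cvtColor(t,cv2.COLOR_RGB2HSV); m=((h[...,0]<6)|(h[...,0]>174))&(h[...,1]>150); m[:200]=0;m[240:]=0;m[:,:160]=0;m[:,200:]=0
print('pad',m.sum(),np.median(W[m],axis=0))
m=(h[...,0]>60)&(h[...,0]<85)&(h[...,1]>80)&(abs(W[...,2]-.065)<.006); P=W[m]
if len(P): print('marker',len(P),P.mean(0))
cv2.imwrite('pics/top12c.png',cv2.resize(t[150:285,140:400][:,:,::-1],(800,415),interpolation=cv2.INTER_CUBIC))
E
```

```text
40.85 [0.43287271 0.37842971 0.12564261]
(315, 195) 413 [ 0.6158 -0.231   0.0308] 0.0304 [ 616.  -231.5] [ 41.  130.5] 0.9072793126106262
pad 63 [0.5530553  0.3068176  0.06057223]
marker 23 [0.50545621 0.13605308 0.06548658]
```

View pics/top12c.png

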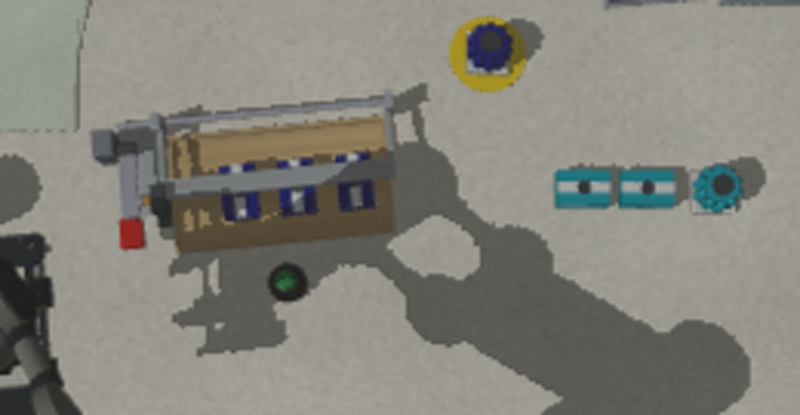

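The marker stands upright in front of the rack at (288,283), the lever is down, three navy boxes are under the bar, and the turquoise row is in place. Handing in.

```bash
python3 -c "
from h import *
print(hand_in())"
```

```text
the job is handed in; nothing more can be done
None
```

I handed the job in at 41 s. All three navy boxes lie flat in the rack, and the lever is held down with the keeper bar over them. The ready marker stands in front of the rack, and the two turquoise boxes are in a row left of their stand. The cameras showed all of this in place just before hand-in; hand-in returned no pass or fail result.

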